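# Set up the bench shaker and load it

### The arm

A 6-joint arm with a two-finger parallel gripper is mounted at the origin on the work surface. World frame = base frame: x ahead of the robot, y to its left, z up, the work surface at z = 0. Lengths are in m, angles in rad, forces in N, time in s.
With the tool pointing down it reaches from about 0.15 to 0.775 m from the base axis. Payload 6.1 kg.
Tool frame: the origin (TCP) lies on the centre line of the jaws, within the pads' length; the fingertips stand 25 mm ahead of it and the grasp point (between the pads) lies 6 mm ahead of it; z points along the fingers, y is the direction in which the jaws open and shut (so a half turn about z gives the same grasp; the last joint's range is limited). The gripper opens to 85 mm and grips with 20 to 120 N. Pads are 22 mm wide; open, the fingers measure 114 mm over their backs; the gripper's body (76 mm by 85 mm) begins 54 mm behind the grasp point. The pads swing forward as they close: fully open they stand 13 mm farther back than shut.
Start: joints at [1.203, 0.126, -0.04, 1.405, 0, 1.571], TCP at [0.189, 0.49, 0.256] pointing down, gripper open.
Joint ranges: [-2.72, 2.72], [-0.95, 1.95], [-1.27, 1.35], [-1.78, 2.02], [-1.46, 1.47], [-3.14, 3.14]. Speed limits (rad/s): [2.39, 2.39, 3.01, 3.14, 3.14, 3.14].

### API

Orientations are given as a unit quaternion [x, y, z, w].
In Python, from rig import env, eyes, sign_off, silhouettes, mark_of gives the robot as it stands.
- The arm moves only by the tool jog_arm, never from a script. Its argument "increments" is a list of rows, each a list of 7 numbers: the shift along the world's x, y, z in mm, then the turn, a rotation vector about the world's x, y, z in rad, then the finger opening in mm, from 0 to 85.4. A call has 1 to 10 rows; each row is the pose to reach, as a shift and turn from the pose measured when the call began; what a row does not reach only later rows make up. A row lasts 1/10 s, in which the tool goes at most 50 mm and 8.59 degrees, less where a joint would pass 70% of its speed; a pose out of reach is approached as far as the arm can. A call with a gripper value outside its range is refused whole. The fingers move at their own pace and stop on an object; "grip_force" is the grip in N (left out, the last holds). Time passes only in rows, so rows that repeat a pose let the fingers close. It gives the time, the measured TCP pose, the force and the opening at its end, in the units of the state.
- env.state(): the state, without advancing time (a new reading comes with each control period).
- eyes.read_camera(name): name is "scene" or "top"; returns a dict with "pixels" (400x640x3 uint8, red, green, blue), "intrinsics" (3x3 intrinsics, pixels), "dist_coeffs" ([k1, k2, p1, p2, k3] as OpenCV has them; the pictures are not rectified), "T" (4x4, takes a point from camera to world coordinates). Camera axes: x right, y down, z forward; pixel columns grow to the right and rows downward; lengths in m; the calibration is good to about 2 mm. A picture is of the moment at which its call begins. There is no depth.
- sign_off(): hands the job in, once; it reports no verdict.
Trained networks look in the newest picture that a camera, given by its name, has taken for a name from the list of things; names that differ only in an ending like _2 or _b are one class to them, and where a whole thing is asked for, a point or a joint stands for the part that bears it (a point fixed in the world has none). Each returns a list of dicts, best first, with "confidence" (0 to 1); they miss things now and then, are a little off and sometimes report something else, mostly with a low value. They report only what shows in the picture. A call takes as long as a camera call. They do not tell look-alikes from the thing itself.
- silhouettes(camera, thing): "mask" (400x640 bool, what is visible of it).
- mark_of(camera, thing): "location" ([x, y, z] in m, in the coordinates of the camera as it stood for that picture, good to about 4 mm: a listed point, or the origin of a listed thing).
The state is a dict: "clock": time; "qpos": joint angles; "joint_vel": joint speeds; "joint_torque": joint torques, N m; "tcp_pos": TCP position; "tool_rot": TCP orientation; "contact_force": force on the tool from outside, world axes, zero at the start; "wrist_torque": the same for the moment, N m; "grip_width": finger opening in m.
Only numpy, scipy, OpenCV 4.12 (cv2) and the standard library are available. Lean on these libraries where they do the work, as an engineer would, in place of code of your own. Each camera call takes 0.05 s, during which the arm holds its last target.

### The job

Set up the laboratory shaker. First turn the aluminium carrier plate to match the two flats of the shaker's stub shaft and lower it over the shaft until it lies flat on the bed; then slip the brass collar over the shaft onto the plate. After that stand the capped bottle in the middle of the plate's dark pad at the shaker's dial end and the open jar in the middle of the pad at the other end, so that the collar sits between them, and last of all put the knobbed lid on top of the jar; leave everything upright and do not disturb the conical flask or the tube rack.

Things in the scene. Friction and masses are not known exactly. Their poses are not given: they have to be found in the camera images.
- shaker: Fixed shaker, white housing, any yaw. Origin on the bench on the shaft axis, z up, +x towards the dial end. Housing x -92..+120, y -56..56, top z 40 mm; grey dial at x 106 (top z 52). Dark bed 150 (x) by 34 (y), top z 62. Vertical steel shaft up to z 100, two flats: 28 mm wide along x, 12 mm flat to flat along y, rounded nose.
- plate: Loose aluminium plate flat on the bench, any yaw: 184 (x) by 58 (y), 14 mm thick, 350 g. Origin: centre of underside. Central through slot 32 (x) by 16 (y) fits the shaft with 2 mm all round, long way on long way; half a turn is the same. Two dark pads 54 mm wide on top, centred at x +62 and -62, y 0. Grasp across the 58 mm width at the middle.
- collar: Brass collar: plain ring, outer diameter 46 mm, bore 34 mm, 24 mm high. Origin at the centre of its underside. Drops over the shaft in any yaw and lies on the plate.
- bottle: White plastic bottle with grey screw cap: round, body 50 mm in diameter up to z = 78 mm, cap 32 mm wide, 100 mm high in all. Origin at the centre of its underside.
- jar: Open white jar, straight round wall, outer diameter 58 mm, 3 mm wall, 70 mm high, inner floor at 5 mm. Origin at the centre of its underside.
- lid: Grey lid of the jar, lying right way up on its plug: plug tapering from 44 to 36 mm wide, 8 mm deep; flange 62 mm wide, z 8 to 13; round knob 18 mm wide, z 13 to 41 mm. Origin: centre of the plug's underside; on the jar, flange on rim, it lies 62 mm above the jar's origin.
- flask: Conical glass flask, a bystander to be left alone: base 60 mm wide, neck 24 mm, 92 mm high. Loose. Origin at the centre of its underside.
- rack: Grey tube rack, 56 x 56 mm, 28 mm high, with nine small capped tubes standing out to z = 44 mm; a bystander to be left alone. Loose. Origin at the centre of its underside.
Not all that is in view belongs to the job. Leave any pink or purple look-alike of the lid alone.

How it is judged:
On the way, in this order (a step that is already met when the one before it is completed fails the run):
1. the plate is over the shaft and flat on the bed (z of plate in the frame of shaker between 0.058 and 0.066 m and horizontal distance between plate and shaker below 0.008 m and angle between the x axis of plate and the x axis of shaker, either way round below 0.28 rad and angle between plate's own z axis and vertical below 0.06 rad), for 0.2 s.
2. the collar is over the shaft and lies on the plate (all of step 1 and z of collar in the frame of plate between 0.01 and 0.019 m and horizontal distance between collar and shaker below 0.012 m and angle between collar's own z axis and vertical below 0.1 rad), for 0.2 s.
3. the bottle stands on the pad at the dial end and the jar on the other pad (all of step 2 and x of bottle in the frame of shaker above 0.03 m and y of bottle in the frame of plate between -0.012 and 0.012 m and z of bottle in the frame of plate between 0.01 and 0.019 m and angle between each of bottle, jar's own z axis and vertical below 0.1 rad and (x of bottle in the frame of plate between 0.05 and 0.074 m or x of bottle in the frame of plate between -0.074 and -0.05 m) and x of jar in the frame of shaker below -0.03 m and y of jar in the frame of plate between -0.012 and 0.012 m and z of jar in the frame of plate between 0.01 and 0.019 m and (x of jar in the frame of plate between 0.05 and 0.074 m or x of jar in the frame of plate between -0.074 and -0.05 m)), for 0.2 s.
4. the lid is on the jar (all of step 3 and z of lid in the frame of jar between 0.057 and 0.066 m and horizontal distance between lid and jar below 0.008 m and angle between lid's own z axis and vertical below 0.1 rad), for 0.2 s.
At the end, for the whole second after the job is handed in: Plate flat on the bed, keyed on the shaft; collar round the shaft on the plate; bottle (dial end) and jar (other end) upright on the plate within 12 mm of their pads' middles, along and across; lid on the jar's rim, centred within 8 mm; all released and at rest (all of step 4 and linear speed of each of plate, collar, bottle, jar, lid below 0.02 m/s); the robot touches nothing.
It fails at once if the flask or the tube rack is moved more than 25 mm or tipped (distance of any of flask, rack from where it was at the start of the episode above 0.025 m or angle between any of flask, rack's own z axis and vertical above 0.4 rad).
It also fails if it takes over 138 s, if anything falls off the work surface, if the arm or the gripper's body presses on something with over 40 N, if the wrist force passes 120 N, or if a joint passes its speed limit or range.

## Working session

There is one attempt and no reset: what is moved stays moved. The work goes in short steps, Python scripts to look and compute and a tool call to move; the robot and the scene stay as the last step left them, time stands still between calls to the robot, and variables do not carry over. Pictures are saved under pics/ and viewed, and the job is handed in when it is done.

Besides the shell and the picture viewer there is one more tool, called after ">>>" as name(argument=value, ...), one argument or row to a line, values as JSON. jog_arm: Moves the arm, as the interface text tells. Its arguments: {"type":"object","properties":{"increments":{"type":"array"},"grip_force":{"type":"number"}},"required":["increments"]}

```bash
ls; mkdir -p pics
cat > h.py <<'E'
import sys; sys.path.insert(0,'.')
from rig import env, eyes, sign_off, silhouettes, mark_of
import numpy as np, cv2
from scipy.spatial.transform import Rotation as R
def cam(n,save=None):
    c=eyes.read_camera(n)
    if save: cv2.imwrite('pics/'+save,c['pixels'][:,:,::-1])
    return c
def marks(n,c,thing):
    T=np.array(c['T']);o=[]
    for m in mark_of(n,thing):
        p=T[:3,:3]@np.array(m['location'])+T[:3,3]; o.append((round(m['confidence'],2),p))
    return o
def proj(c,P):
    T=np.linalg.inv(np.array(c['T']))
    q,_=cv2.projectPoints(np.array(P,float).reshape(-1,1,3),cv2.Rodrigues(T[:3,:3])[0],T[:3,3],np.array(c['intrinsics']),np.array(c['dist_coeffs'],float))
    return q[:,0]
def unproj(c,uv,z):
    T=np.array(c['T']); u=cv2.undistortPoints(np.array(uv,float).reshape(-1,1,2),np.array(c['intrinsics']),np.array(c['dist_coeffs'],float))[:,0]
    d=np.c_[u,np.ones(len(u))]@T[:3,:3].T; s=(z-T[2,3])/d[:,2]
    return T[:3,3]+s[:,None]*d
E
python3 - <<'E'
from h import *
for n in ['top','scene']:
    c=cam(n,n+'0.png'); print(n,np.round(c['T'],3).tolist())
    for t in ['shaker','plate','collar','bottle','jar','lid','flask','rack']:
        for cf,p in marks(n,c,t): print(t,cf,np.round(p,3),np.round(proj(c,p)[0]))
s=env.state(); print(s['clock'],s['tcp_pos'],s['tool_rot'],s['contact_force'],s['grip_width'])
E
```

```text
pics
top [[-0.05, -0.978, 0.204, 0.345], [-0.999, 0.048, -0.016, 0.019], [0.006, -0.205, -0.979, 0.927], [0.0, 0.0, 0.0, 1.0]]
shaker 0.74 [0.504 0.266 0.002] [182. 223.]
plate 0.71 [ 0.52  -0.265  0.002] [447. 202.]
collar 0.79 [0.452 0.051 0.001] [291. 244.]
bottle 0.64 [ 0.441 -0.065  0.001] [351. 247.]
jar 0.96 [ 0.687 -0.066  0.003] [343. 128.]
lid 0.78 [ 0.344 -0.054  0.002] [348. 298.]
lid 0.73 [ 0.56   0.069 -0.001] [280. 191.]
lid 0.73 [0.696 0.219 0.002] [205. 130.]
lid 0.71 [ 0.353  0.067 -0.004] [285. 296.]
flask 0.56 [ 0.68   0.064 -0.004] [280. 135.]
rack 0.89 [ 0.569 -0.068  0.003] [348. 183.]
scene [[-0.184, 0.539, -0.822, 1.096], [0.983, 0.118, -0.143, 0.094], [0.02, -0.834, -0.551, 0.414], [0.0, 0.0, 0.0, 1.0]]
shaker 0.91 [0.508 0.267 0.002] [482. 233.]
plate 0.6 [ 0.523 -0.268  0.003] [184. 200.]
collar 0.97 [ 0.453  0.049 -0.003] [358. 203.]
collar 0.72 [ 0.568 -0.068 -0.001] [282. 229.]
bottle 0.58 [ 0.441 -0.068  0.001] [299. 191.]
jar 0.79 [ 0.68  -0.064  0.002] [264. 274.]
lid 0.89 [ 0.563  0.064 -0.005] [360. 240.]
lid 0.71 [ 0.343 -0.052  0.002] [317. 168.]
lid 0.56 [0.347 0.072 0.002] [375. 175.]
flask 0.57 [ 0.681  0.065 -0.004] [351. 290.]
rack 0.64 [ 0.568 -0.065 -0.002] [283. 230.]
0.9 [0.18875844 0.48986559 0.25628758] [ 1.82855945e-01  9.83139717e-01 -2.39369312e-06  2.31058888e-06] [-0.00529578  0.17723427 -0.15725586] 0.08558283658223025
```

View pics/top0.png

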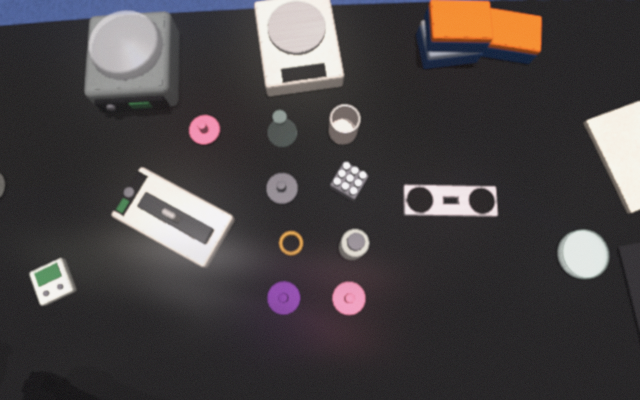

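View pics/scene0.png

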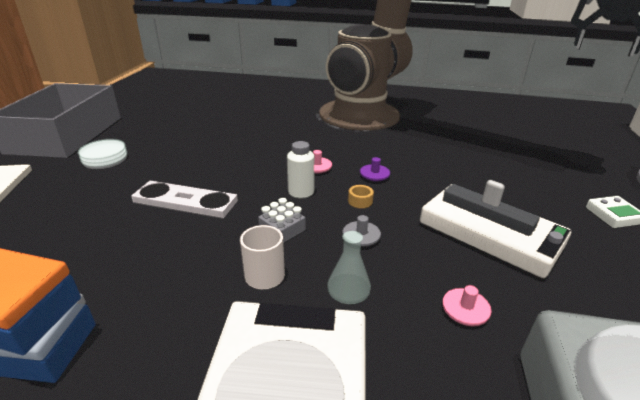

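The top view shows the shaker at about (175,217) with its dial at (128,192), the plate (450,201), collar (291,243), bottle (354,244), jar (344,122), flask (282,128) and rack (350,180). There are four lid candidates: grey (282,188), pink (205,130), pink (348,298) and purple (284,298). Only the grey one at (282,188) fits the description. I'll confirm it in an enlarged crop and refine the poses.

Run:
```python
from h import *
c=cam('top'); im=c['pixels'][:,:,::-1]
a=cv2.resize(im[160:220,240:330],None,fx=4,fy=4,interpolation=cv2.INTER_CUBIC)
b=cv2.resize(im[160:275,105:240],None,fx=3,fy=3,interpolation=cv2.INTER_CUBIC)
d=cv2.resize(im[170:230,390:510],None,fx=3,fy=3,interpolation=cv2.INTER_CUBIC)
o=np.zeros((600,790,3),np.uint8); o[:240,:360]=a;o[:345,380:380+405]=b;o[360:540,:360]=d
cv2.imwrite('pics/crop1.png',o)
def fit(uv,z):
    P=unproj(c,uv,z); r=cv2.minAreaRect((P[:,:2]*1000).astype(np.float32)); return r
g=im.astype(int)
# plate
for t,z in [('plate',.014),('shaker',.04)]:
    for s in silhouettes('top',t)[:1]:
        m=s['mask'].astype(np.uint8); n=cv2.findContours(m,0,1)[0]; k=max(n,key=cv2.contourArea)[:,0]
        print(t,s['confidence'],m.sum(),fit(k,z))
# plate by threshold
def blob(x0,y0,x1,y1,th,z,inv=False):
    gr=im.mean(2); m=np.zeros(gr.shape,np.uint8); m[y0:y1,x0:x1]=(gr[y0:y1,x0:x1]>th)
    n=cv2.findContours(m,0,1)[0]; k=max(n,key=cv2.contourArea)[:,0]; return fit(k,z),m
print('plate thr',blob(390,170,510,230,110,.014)[0])
print('shaker thr',blob(105,160,240,275,150,.04)[0])
```

```text
plate 0.77 2513 ((521.2533569335938, -266.44158935546875), (183.4676513671875, 60.012413024902344), 85.55675506591797)
shaker 0.6 6293 ((512.5634765625, 274.83551025390625), (217.81121826171875, 111.05723571777344), 58.43653869628906)
plate thr ((522.153076171875, -267.59429931640625), (188.3338165283203, 62.522953033447266), 86.12287139892578)
shaker thr ((512.9885864257812, 276.07110595703125), (211.1963653564453, 111.29383850097656), 59.11421585083008)
```

View pics/crop1.png

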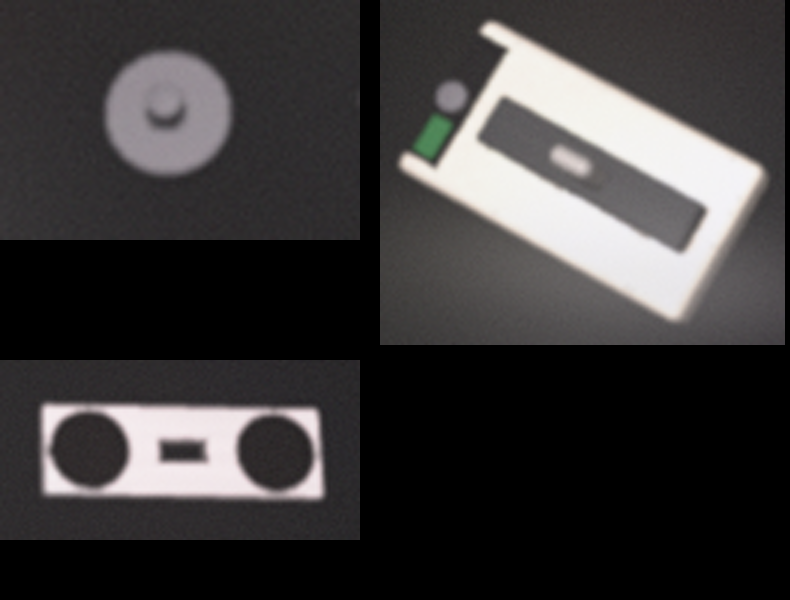

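The crop confirms it: the lid at (282,188) is plain grey with a grey knob, so it is the jar's lid. The pink and purple ones are decoys. Next I fit the shaker and plate poses using both views.

```bash
cat > fit.py <<'E'
from h import *
from scipy.optimize import minimize
def box(x0,x1,y0,y1,z0,z1): return np.array([[x,y,z] for x in(x0,x1) for y in(y0,y1) for z in(z0,z1)],float)
def cyl(r,z,n=40,cx=0,cy=0):
    a=np.linspace(0,2*np.pi,n,False); return np.c_[cx+r*np.cos(a),cy+r*np.sin(a),np.full(n,z)]
SH=[box(-92,120,-56,56,0,40),box(-75,75,-17,17,40,62),np.vstack([box(-14,14,-6,6,62,92),box(-10,10,-4,4,100,100)])]
PL=[box(-92,92,-29,29,0,14)]
MOD={'shaker':SH,'plate':PL,'collar':[np.vstack([cyl(23,0),cyl(23,24)])],'bottle':[np.vstack([cyl(25,0),cyl(25,72),cyl(16,100)])],
'jar':[np.vstack([cyl(29,0),cyl(29,70)])],'lid':[np.vstack([cyl(18,0),cyl(31,8),cyl(31,13)]),np.vstack([cyl(9,13),cyl(9,41)])]}
def world(P,x,y,yaw,z0=0):
    c,s=np.cos(yaw),np.sin(yaw); P=np.array(P)/1000
    return np.c_[x+c*P[:,0]-s*P[:,1],y+s*P[:,0]+c*P[:,1],z0+P[:,2]]
def render(c,parts,x,y,yaw,z0=0,S=4):
    m=np.zeros((400*S,640*S),np.uint8)
    for P in parts:
        q=proj(c,world(P,x,y,yaw,z0)); h=cv2.convexHull(((q+.5)*S*16).astype(np.int32)) ; cv2.fillConvexPoly(m,h,255,shift=4)
    return cv2.resize(m,(640,400),interpolation=cv2.INTER_AREA)/255.
def fitpose(cms,parts,p0,z0=0,useyaw=True):
    def f(p):
        t=0
        for c,mk in cms:
            r=render(c,parts,p[0],p[1],p[2] if useyaw else 0,z0); t+=np.abs(r-mk).sum()/mk.sum()
        return t
    n=3 if useyaw else 2
    s=np.vstack([p0[:n]]+[np.array(p0[:n])+np.eye(n)[i]*([.008,.008,.08][i]) for i in range(n)])
    r=minimize(f,p0[:n],method='Nelder-Mead',options=dict(initial_simplex=s,xatol=1e-4,fatol=1e-5,maxiter=120)); return r.x,r.fun
E
cat > f1.py <<'E'
from fit import *
cs={n:cam(n) for n in('top','scene')}
P0={'shaker':(.506,.266,1.025),'plate':(.521,-.267,1.495),'collar':(.452,.05),'bottle':(.441,-.066),'jar':(.684,-.065),'lid':(.56,.067)}
out={}
for t,p0 in P0.items():
    ms={}
    for n,c in cs.items():
        e=proj(c,[[p0[0],p0[1],.02]])[0]; best=None
        for s in silhouettes(n,t):
            m=s['mask']; v,u=np.nonzero(m)
            if len(u)==0: continue
            if np.hypot(u.mean()-e[0],v.mean()-e[1])<25: best=m; break
        if best is not None: ms[n]=(c,best.astype(float))
    for lab,l in [(k,[v]) for k,v in ms.items()]+[('both',list(ms.values()))]:
        if l:
            r=fitpose(l,MOD[t],p0,0,len(p0)==3); print(t,lab,np.round(r[0],4),round(r[1],3))
    out[t]=r[0]
o=[]
for n,c in cs.items():
    im=cv2.resize(c['pixels'][:,:,::-1],None,fx=2,fy=2)
    for t,p in out.items():
        for P in MOD[t]:
            q=cv2.convexHull((proj(c,world(P,p[0],p[1],p[2] if len(p)>2 else 0))*2+1).astype(np.int32)); cv2.polylines(im,[q],True,(0,255,0),1)
        
    cv2.imwrite(f'pics/ov_{n}.png',im[220:620,170:970] if n=='top' else im[260:660,220:1180][:, :800+160] if 0 else cv2.resize(im[260:660,220:1180],(800,333)))
E
python3 f1.py
```

```text
shaker top [0.508  0.2673 1.0283] 0.039
shaker scene [0.4975 0.2703 1.0105] 0.085
shaker both [0.5066 0.2663 1.0304] 0.148
plate top [ 0.5226 -0.2687  1.5152] 0.056
plate scene [ 0.5207 -0.267   1.4933] 0.034
plate both [ 0.5218 -0.2677  1.5031] 0.116
collar top [0.4524 0.0517] 0.924
collar scene [0.4502 0.0521] 0.17
collar both [0.4523 0.0517] 1.102
bottle top [ 0.4402 -0.0658] 0.102
bottle scene [ 0.435  -0.0657] 0.085
bottle both [ 0.4388 -0.0653] 0.203
jar top [ 0.6812 -0.0636] 0.048
jar scene [ 0.6795 -0.0631] 0.039
jar both [ 0.6805 -0.0632] 0.096
lid top [0.5636 0.0657] 0.048
lid scene [0.5623 0.0661] 0.464
lid both [0.5632 0.066 ] 0.519
```

View pics/ov_top.png

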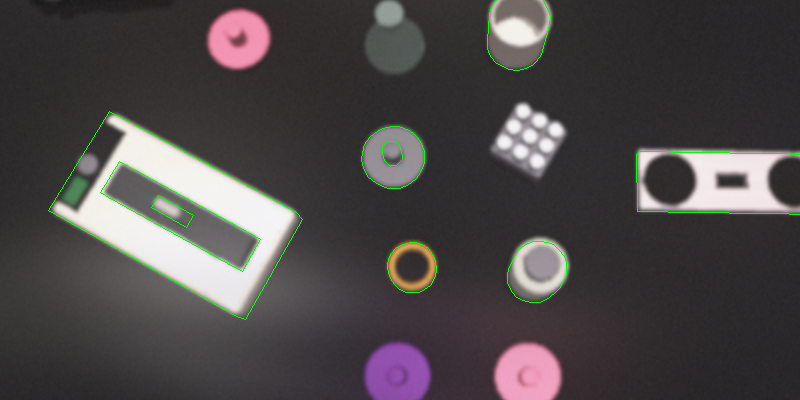

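View pics/ov_scene.png

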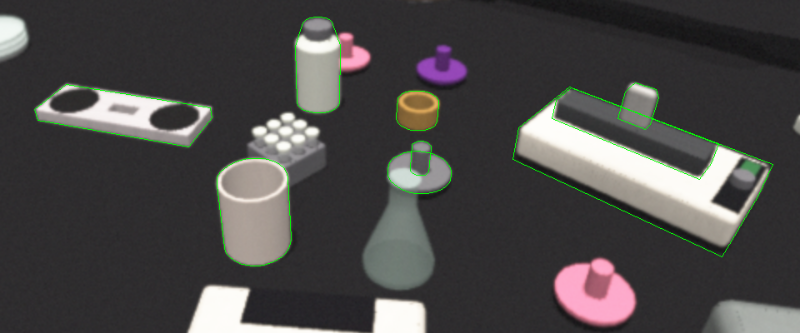

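Run:
```python
from fit import *
o=[]
for n,(x,y) in (('top',(110,160)),('scene',(410,150))):
    c=cam(n); im=c['pixels'][y:y+120,x:x+130,::-1]; im=cv2.resize(im,None,fx=3,fy=3,interpolation=cv2.INTER_CUBIC)
    for z,col in((62,(0,255,0)),(92,(255,0,0)),(100,(0,0,255))):
        q=proj(c,world(np.array([[-14,-6,z],[14,-6,z],[14,6,z],[-14,6,z]]),.5066,.2663,1.0304)); print(n,z,np.round(q.mean(0),1))
        cv2.polylines(im,[np.int32((q-[x,y]+.5)*3)],True,col,1)
        q=proj(c,world(np.array([[-75,-17,62],[75,-17,62],[75,17,62],[-75,17,62]]),.5066,.2663,1.0304))
        cv2.polylines(im,[np.int32((q-[x,y]+.5)*3)],True,(0,255,255),1)
    o.append(im)
cv2.imwrite('pics/shaft.png',np.hstack(o))
```

```text
top 62 [173.1 216.7]
top 92 [168.4 213.9]
top 100 [167.1 213.1]
scene 62 [490.  202.4]
scene 92 [494.6 186.5]
scene 100 [495.9 182.2]
```

View pics/shaft.png

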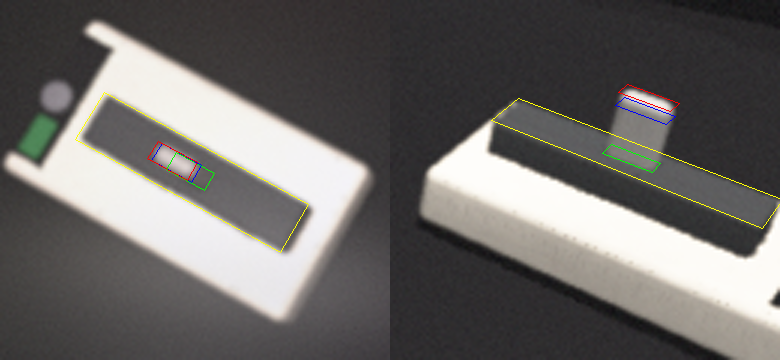

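Overlay: the shaft nose sits at about (168,214) in top and (495,184) in scene, and the fit agrees to about 2 mm. I take the shaker at (0.506, 0.266) with yaw 59°, and the plate at (0.522, -0.268) with yaw 86°. Moving to the plate.

>>> jog_arm(
  increments=[
    [20, -45, 0, 0, 0, -0.14, 75],
    [40, -90, 0, 0, 0, -0.28, 75],
    [60, -135, 0, 0, 0, -0.42, 75],
    [80, -180, 0, 0, 0, -0.56, 75],
    [100, -225, 0, 0, 0, -0.7, 75],
    [118, -270, 0, 0, 0, -0.84, 75],
    [138, -315, 0, 0, 0, -0.98, 75],
    [158, -360, 0, 0, 0, -1.12, 75],
    [178, -405, 0, 0, 0, -1.27, 75],
    [198, -450, 0, 0, 0, -1.27, 75],
  ],
  grip_force=60,
)

```text
clock: 2.85
tcp_pos: [0.3871, 0.0379, 0.2567]
tool_rot: [0.732, 0.682, 0.001, 0.0]
contact_force: [0.4, 0.5, 0.6]
grip_width: 0.0748
```

```bash
cat > st.py <<'E'
from h import *
s=env.state(); r=R.from_quat(s['tool_rot']).as_matrix()
print(round(s['clock'],2),'tcp',np.round(np.array(s['tcp_pos'])*1000,1),'jaw deg',round(np.degrees(np.arctan2(r[1,1],r[0,1])),2),'z',np.round(r[:,2],4),'F',np.round(s['contact_force'],1),'M',np.round(s['wrist_torque'],2),'w',round(s['grip_width']*1000,1),'q',np.round(s['qpos'],2))
E
python3 st.py
```

```text
2.85 tcp [387.1  37.9 256.7] jaw deg -4.03 z [ 1.4e-03  3.0e-04 -1.0e+00] F [0.4 0.5 0.6] M [ 0.06 -0.05 -0.05] w 74.8 q [ 0.1  -0.13 -0.3   1.41  0.    1.74]
```

>>> jog_arm(
  increments=[
    [20, -45, 0, 0, 0, 0, 75],
    [40, -90, 0, 0, 0, 0, 75],
    [60, -135, 0, 0, 0, 0, 75],
    [80, -180, 0, 0, 0, 0, 75],
    [100, -225, -20, 0, 0, 0, 75],
    [118, -270, -50, 0, 0, 0, 75],
    [135, -306, -90, 0, 0, 0, 75],
    [135, -306, -130, 0, 0, 0, 75],
    [135, -306, -160, 0, 0, 0, 75],
    [135, -306, -160, 0, 0, 0, 75],
  ],
)

```text
clock: 3.85
tcp_pos: [0.5191, -0.2672, 0.0913]
tool_rot: [0.732, 0.681, -0.001, -0.004]
contact_force: [-0.7, 0.6, 0.3]
grip_width: 0.0751
```

```bash
python3 st.py
python3 - <<'E'
from h import *
o=[]
for n,(x,y) in (('top',(360,120)),('scene',(90,100))):
    c=cam(n); im=c['pixels'][y:y+150,x:x+190,::-1]; o.append(cv2.resize(im,None,fx=2,fy=2,interpolation=cv2.INTER_CUBIC))
cv2.imwrite('pics/hov.png',np.hstack(o))
E
```

```text
3.85 tcp [ 519.1 -267.2   91.3] jaw deg -4.08 z [-0.0073  0.0048 -1.    ] F [-0.7  0.6  0.3] M [-0.01 -0.   -0.01] w 75.1 q [-0.48  0.29 -0.2   1.09  0.    1.17]
```

View pics/hov.png

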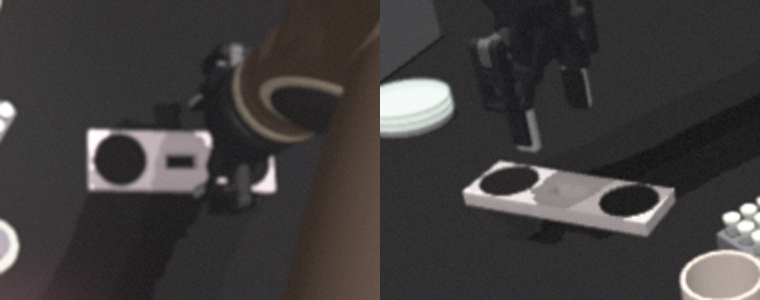

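>>> jog_arm(
  increments=[
    [3, -1, 0, 0, 0, 0, 75],
    [3, -1, -10, 0, 0, 0, 75],
    [3, -1, -20, 0, 0, 0, 75],
    [3, -1, -30, 0, 0, 0, 75],
    [3, -1, -40, 0, 0, 0, 75],
    [3, -1, -48, 0, 0, 0, 75],
    [3, -1, -54, 0, 0, 0, 75],
    [3, -1, -58, 0, 0, 0, 75],
    [3, -1, -61, 0, 0, 0, 75],
    [3, -1, -61, 0, 0, 0, 75],
  ],
)

```text
clock: 4.95
tcp_pos: [0.5248, -0.269, 0.0358]
tool_rot: [0.732, 0.682, 0.0, -0.0]
contact_force: [-0.2, -0.1, 0.5]
grip_width: 0.0748
```

```bash
python3 st.py
```

```text
4.95 tcp [ 524.8 -269.    35.8] jaw deg -4.03 z [ 1.e-04  1.e-03 -1.e+00] F [-0.2 -0.1  0.5] M [-0.03  0.02 -0.04] w 74.8 q [-0.47  0.33 -0.27  0.97  0.    1.17]
```

>>> jog_arm(
  increments=[
    [-2, 1, -3, 0, 0, 0, 75],
    [-2, 1, -7, 0, 0, 0, 75],
    [-2, 1, -7, 0, 0, 0, 75],
    [-2, 1, -7, 0, 0, 0, 60],
    [-2, 1, -7, 0, 0, 0, 52],
    [-2, 1, -7, 0, 0, 0, 48],
    [-2, 1, -7, 0, 0, 0, 48],
    [-2, 1, -7, 0, 0, 0, 48],
    [-2, 1, -7, 0, 0, 0, 48],
    [-2, 1, -7, 0, 0, 0, 48],
  ],
  grip_force=70,
)

```text
clock: 5.95
tcp_pos: [0.523, -0.268, 0.0295]
tool_rot: [0.732, 0.682, 0.0, 0.0]
contact_force: [-2.0, 1.7, 5.8]
grip_width: 0.0555
```

```bash
python3 st.py
```

```text
5.95 tcp [ 523.  -268.    29.5] jaw deg -4.03 z [ 8.e-04  6.e-04 -1.e+00] F [-2.   1.7  5.8] M [ 0.24  0.44 -0.02] w 55.5 q [-0.47  0.33 -0.29  0.95  0.    1.17]
```

>>> jog_arm(
  increments=[
    [0, 0, 3, 0, 0, 0, 48],
    [0, 0, 8, 0, 0, 0, 48],
    [0, 0, 15, 0, 0, 0, 48],
    [0, 0, 30, 0, 0, 0, 48],
    [0, 0, 50, 0, 0, 0, 48],
    [0, 0, 75, 0, 0, 0, 48],
    [0, 0, 100, 0, 0, 0, 48],
    [0, 0, 130, 0, 0, 0, 48],
    [0, 0, 150, 0, 0, 0, 48],
    [0, 0, 150, 0, 0, 0, 48],
  ],
)

```text
clock: 6.95
tcp_pos: [0.5244, -0.2688, 0.1831]
tool_rot: [0.732, 0.682, 0.001, 0.003]
contact_force: [0.2, -0.2, -4.8]
grip_width: 0.0555
```

```bash
python3 st.py
python3 - <<'E'
from h import *
o=[]
for n,(x,y) in (('top',(360,120)),('scene',(90,80))):
    c=cam(n); im=c['pixels'][y:y+150,x:x+190,::-1]; o.append(cv2.resize(im,None,fx=2,fy=2,interpolation=cv2.INTER_CUBIC))
cv2.imwrite('pics/lift1.png',np.hstack(o))
E
```

```text
6.95 tcp [ 524.4 -268.8  183.1] jaw deg -4.03 z [ 0.006  -0.0021 -1.    ] F [ 0.2 -0.2 -4.8] M [-0.04 -0.05 -0.02] w 55.5 q [-0.47  0.25 -0.05  1.27  0.    1.17]
```

View pics/lift1.png

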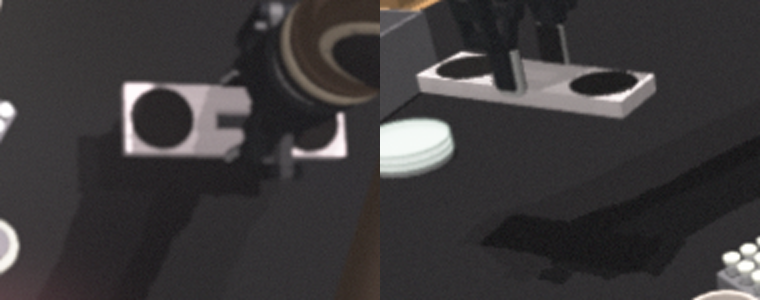

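>>> jog_arm(
  increments=[
    [-1, 25, 0, 0, 0, 0, 48],
    [-2, 65, 0, 0, 0, -0.06, 48],
    [-4, 110, 0, 0, 0, -0.13, 48],
    [-6, 155, 0, 0, 0, -0.2, 48],
    [-8, 200, 0, 0, 0, -0.27, 48],
    [-10, 245, 0, 0, 0, -0.34, 48],
    [-12, 290, 0, 0, 0, -0.4, 48],
    [-14, 335, 0, 0, 0, -0.47, 48],
    [-15, 375, 0, 0, 0, -0.47, 48],
    [-16, 405, 0, 0, 0, -0.47, 48],
  ],
)

```text
clock: 8.05
tcp_pos: [0.5056, 0.1391, 0.1772]
tool_rot: [0.87, 0.493, -0.001, -0.0]
contact_force: [1.0, 0.0, -4.3]
grip_width: 0.055
```

```bash
python3 st.py
```

```text
8.05 tcp [505.6 139.1 177.2] jaw deg -30.87 z [-2.e-03 -5.e-04 -1.e+00] F [ 1.   0.  -4.3] M [-0.06 -0.04  0.01] w 55.0 q [ 0.27  0.14 -0.2   1.24  0.    2.38]
```

>>> jog_arm(
  increments=[
    [0, 30, 0, 0, 0, 0, 48],
    [0, 65, 0, 0, 0, 0, 48],
    [0, 95, 0, 0, 0, 0, 48],
    [0, 115, 0, 0, 0, 0, 48],
    [0, 127, 0, 0, 0, 0, 48],
    [0, 127, -10, 0, 0, 0, 48],
    [0, 127, -20, 0, 0, 0, 48],
    [0, 127, -26, 0, 0, 0, 48],
    [0, 127, -26, 0, 0, 0, 48],
    [0, 127, -26, 0, 0, 0, 48],
  ],
)

```text
clock: 9.05
tcp_pos: [0.5056, 0.2652, 0.151]
tool_rot: [0.87, 0.493, -0.001, -0.0]
contact_force: [-0.1, -0.6, -2.7]
grip_width: 0.055
```

```bash
python3 st.py
python3 - <<'E'
from fit import *
o=[]
s=env.state(); x,y,z=s['tcp_pos']; 
for n,(x0,y0) in (('top',(90,110)),('scene',(400,90))):
    c=cam(n,'full_%s.png'%n); im=c['pixels'][y0:y0+150,x0:x0+190,::-1]; im=cv2.resize(im,None,fx=2,fy=2,interpolation=cv2.INTER_CUBIC)
    for zz in (0,14):
        q=proj(c,world([[-92,-29,zz],[92,-29,zz],[92,29,zz],[-92,29,zz]],x,y,np.radians(59.1),z-.0295)); cv2.polylines(im,[np.int32((q-[x0,y0]+.5)*2)],True,(0,255,0),1)
        q=proj(c,world([[-16,-8,zz],[16,-8,zz],[16,8,zz],[-16,8,zz]],x,y,np.radians(59.1),z-.0295)); cv2.polylines(im,[np.int32((q-[x0,y0]+.5)*2)],True,(0,0,255),1)
    o.append(im)
cv2.imwrite('pics/over.png',np.hstack(o))
E
```

```text
9.05 tcp [505.6 265.2 151. ] jaw deg -30.93 z [-2.3e-03 -7.0e-04 -1.0e+00] F [-0.1 -0.6 -2.7] M [ 0.02 -0.01 -0.02] w 55.0 q [ 0.48  0.23 -0.14  1.2   0.    2.59]
```

View pics/over.png

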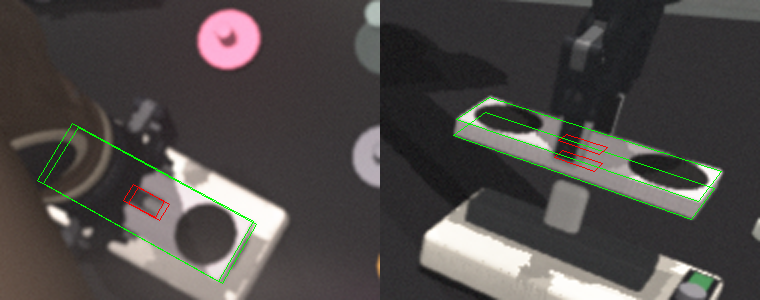

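Run:
```python
from fit import *
im=cv2.imread('pics/full_top.png')[190:230,140:190]; a=cv2.resize(im,None,fx=9,fy=9,interpolation=cv2.INTER_CUBIC)
a=cv2.convertScaleAbs(a,alpha=1.6)
im=cv2.imread('pics/full_scene.png')[165:225,465:525]; b=cv2.resize(im,None,fx=5,fy=5,interpolation=cv2.INTER_CUBIC)
c=eyes.read_camera('scene')
for (x,y,col) in((.506,.266,(0,0,255)),):
  for z in (62,95):
    q=proj(c,world([[-14,-6,z],[14,-6,z],[14,6,z],[-14,6,z]],x,y,1.03)); cv2.polylines(b,[np.int32((q-[465,165]+.5)*5)],True,col,1)
c=eyes.read_camera('top')
q=proj(c,world([[-12,-5,100],[12,-5,100],[12,5,100],[-12,5,100]],.506,.266,1.03)); cv2.polylines(a,[np.int32((q-[140,190]+.5)*9)],True,(0,0,255),1)
o=np.zeros((360,780,3),np.uint8); o[:,:450]=a; o[:300,460:760]=b; cv2.imwrite('pics/slot.png',o)
```

```text
(no output)
```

View pics/slot.png

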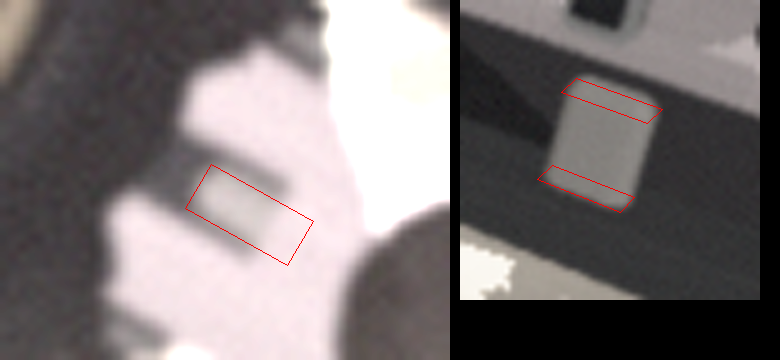

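In the top crop the shaft nose shows through the slot, centred across it at about (165,212). The scene view shows the shaft outline on the model. Lowering the plate.

>>> jog_arm(
  increments=[
    [0.5, 1, -4, 0, 0, 0, 48],
    [0.5, 1, -8, 0, 0, 0, 48],
    [0.5, 1, -12, 0, 0, 0, 48],
    [0.5, 1, -16, 0, 0, 0, 48],
    [0.5, 1, -20, 0, 0, 0, 48],
    [0.5, 1, -24, 0, 0, 0, 48],
    [0.5, 1, -28, 0, 0, 0, 48],
    [0.5, 1, -32, 0, 0, 0, 48],
    [0.5, 1, -36, 0, 0, 0, 48],
    [0.5, 1, -36, 0, 0, 0, 48],
  ],
)

```text
clock: 10.25
tcp_pos: [0.5061, 0.2668, 0.115]
tool_rot: [0.87, 0.493, -0.001, -0.0]
contact_force: [0.8, -0.5, -4.2]
grip_width: 0.0554
```

```bash
python3 st.py
```

```text
10.25 tcp [506.1 266.8 115. ] jaw deg -30.89 z [-2.e-03 -5.e-04 -1.e+00] F [ 0.8 -0.5 -4.2] M [0.02 0.06 0.04] w 55.4 q [ 0.48  0.25 -0.2   1.12  0.    2.59]
```

>>> jog_arm(
  increments=[
    [0, 0, -4, 0, 0, 0, 48],
    [0, 0, -8, 0, 0, 0, 48],
    [0, 0, -12, 0, 0, 0, 48],
    [0, 0, -16, 0, 0, 0, 48],
    [0, 0, -19, 0, 0, 0, 48],
    [0, 0, -21, 0, 0, 0, 48],
    [0, 0, -23, 0, 0, 0, 48],
    [0, 0, -23.5, 0, 0, 0, 48],
    [0, 0, -23.5, 0, 0, 0, 48],
  ],
)

```text
clock: 11.15
tcp_pos: [0.5062, 0.2668, 0.0917]
tool_rot: [0.87, 0.493, -0.001, -0.0]
contact_force: [-0.3, -0.1, -3.4]
grip_width: 0.0552
```

```bash
python3 st.py
```

```text
11.15 tcp [506.2 266.8  91.7] jaw deg -30.89 z [-1.8e-03 -4.0e-04 -1.0e+00] F [-0.3 -0.1 -3.4] M [-0.01 -0.01  0.03] w 55.2 q [ 0.48  0.26 -0.24  1.07  0.    2.59]
```

>>> jog_arm(
  increments=[
    [0, 0, -0.7, 0, 0, 0, 48],
    [0, 0, -1.2, 0, 0, 0, 48],
    [0, 0, -1.2, 0, 0, 0, 48],
  ],
)

```text
clock: 11.45
tcp_pos: [0.5062, 0.2669, 0.0916]
tool_rot: [0.87, 0.493, -0.0, -0.0]
contact_force: [-3.4, -1.8, 4.7]
grip_width: 0.055
```

```bash
python3 st.py
```

```text
11.45 tcp [506.2 266.9  91.6] jaw deg -30.89 z [-0.001  0.    -1.   ] F [-3.4 -1.8  4.7] M [-0.38  0.63 -0.01] w 55.0 q [ 0.48  0.26 -0.24  1.07  0.    2.59]
```

On the bed. Releasing and retreating.

>>> jog_arm(
  increments=[
    [0, 0, 0, 0, 0, 0, 60],
    [0, 0, 0, 0, 0, 0, 72],
    [0, 0, 0, 0, 0, 0, 74],
    [0, 0, 0, 0, 0, 0, 74],
    [0, 0, 15, 0, 0, 0, 74],
    [0, 0, 45, 0, 0, 0, 74],
    [0, 0, 85, 0, 0, 0, 74],
    [-5, -30, 110, 0, 0, 0, 74],
    [-15, -70, 110, 0, 0, 0, 74],
    [-25, -110, 110, 0, 0, 0, 74],
  ],
)

```text
clock: 12.45
tcp_pos: [0.4815, 0.1563, 0.2026]
tool_rot: [0.87, 0.494, 0.001, 0.0]
contact_force: [0.5, -0.5, -1.2]
grip_width: 0.0742
```

```bash
python3 st.py
python3 - <<'E'
from fit import *
o=[]
for n,(x0,y0) in (('top',(90,110)),('scene',(400,90))):
    c=cam(n,'p2_%s.png'%n); im=c['pixels'][y0:y0+150,x0:x0+190,::-1]; im=cv2.resize(im,None,fx=2,fy=2,interpolation=cv2.INTER_CUBIC)
    for zz in (0,14):
        q=proj(c,world([[-92,-29,zz],[92,-29,zz],[92,29,zz],[-92,29,zz]],.506,.2665,np.radians(59.1),.062)); cv2.polylines(im,[np.int32((q-[x0,y0]+.5)*2)],True,(0,255,0),1)
    o.append(im); print(marks(n,c,'plate'))
cv2.imwrite('pics/placed1.png',np.hstack(o))
E
```

```text
12.45 tcp [481.5 156.3 202.6] jaw deg -30.81 z [ 1.3e-03  6.0e-04 -1.0e+00] F [ 0.5 -0.5 -1.2] M [-0.03 -0.01  0.01] w 74.2 q [ 0.31  0.09 -0.19  1.28  0.    2.42]
[]
[(0.58, array([0.50746068, 0.26890084, 0.06595038]))]
```

View pics/placed1.png

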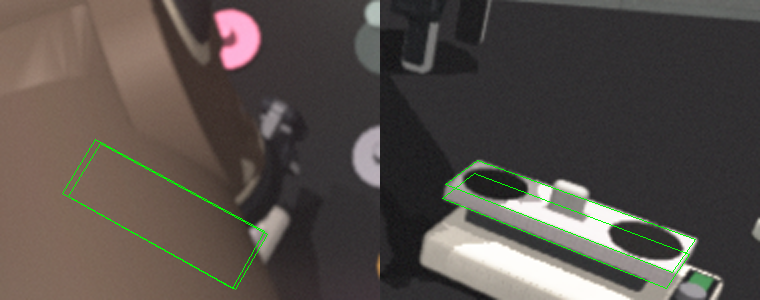

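The scene view shows the plate flat on the bed with the shaft through it at (570,190), and the model outline matches. Now the collar.

>>> jog_arm(
  increments=[
    [-8, -30, 0, 0, 0, 0, 72],
    [-18, -65, -20, 0, 0, 0, 72],
    [-26, -92, -50, 0, 0, 0, 72],
    [-29, -105, -90, 0, 0, 0, 72],
    [-29, -105, -120, 0, 0, 0, 72],
    [-29, -105, -140, 0, 0, 0, 72],
    [-29, -105, -155, 0, 0, 0, 72],
    [-29, -105, -162, 0, 0, 0, 72],
    [-29, -105, -162, 0, 0, 0, 72],
    [-29, -105, -162, 0, 0, 0, 72],
  ],
)

```text
clock: 13.65
tcp_pos: [0.453, 0.0518, 0.0404]
tool_rot: [0.87, 0.493, 0.0, -0.0]
contact_force: [0.7, -0.0, 0.4]
grip_width: 0.0722
```

```bash
python3 st.py
```

```text
13.65 tcp [453.   51.8  40.4] jaw deg -30.94 z [ 5.e-04  8.e-04 -1.e+00] F [ 0.7 -0.   0.4] M [ 0.02 -0.03 -0.03] w 72.2 q [ 0.11  0.09 -0.56  0.91  0.    2.22]
```

>>> jog_arm(
  increments=[
    [-1, -0.5, -4, 0, 0, 0, 72],
    [-1, -0.5, -8, 0, 0, 0, 72],
    [-1, -0.5, -11, 0, 0, 0, 72],
    [-1, -0.5, -11, 0, 0, 0, 60],
    [-1, -0.5, -11, 0, 0, 0, 50],
    [-1, -0.5, -11, 0, 0, 0, 40],
    [-1, -0.5, -11, 0, 0, 0, 38],
    [-1, -0.5, -11, 0, 0, 0, 38],
    [-1, -0.5, -11, 0, 0, 0, 38],
    [-1, -0.5, -11, 0, 0, 0, 38],
  ],
  grip_force=40,
)

```text
clock: 14.65
tcp_pos: [0.4521, 0.0513, 0.0298]
tool_rot: [0.87, 0.493, 0.001, -0.0]
contact_force: [-1.6, -1.3, 5.3]
grip_width: 0.0443
```

```bash
python3 st.py
```

```text
14.65 tcp [452.1  51.3  29.8] jaw deg -30.95 z [ 1.e-03  9.e-04 -1.e+00] F [-1.6 -1.3  5.3] M [-0.03  0.38 -0.02] w 44.3 q [ 0.11  0.1  -0.58  0.89  0.    2.22]
```

>>> jog_arm(
  increments=[
    [0, 0, 5, 0, 0, 0, 38],
    [0, 0, 20, 0, 0, 0, 38],
    [0, 0, 50, 0, 0, 0, 38],
    [0, 0, 85, 0, 0, 0, 38],
    [0, 0, 115, 0, 0, 0, 38],
    [5, 20, 130, 0, 0, 0, 38],
    [14, 55, 135, 0, 0, 0, 38],
    [24, 95, 135, 0, 0, 0, 38],
    [34, 135, 135, 0, 0, 0, 38],
    [43, 170, 135, 0, 0, 0, 38],
  ],
)

```text
clock: 15.65
tcp_pos: [0.4954, 0.2232, 0.1649]
tool_rot: [0.87, 0.493, 0.001, -0.0]
contact_force: [0.9, 0.4, -0.8]
grip_width: 0.044
```

>>> jog_arm(
  increments=[
    [3, 15, 0, 0, 0, 0, 38],
    [8, 35, 0, 0, 0, 0, 38],
    [10, 44, 0, 0, 0, 0, 38],
    [11, 46, 0, 0, 0, 0, 38],
    [11, 46, 0, 0, 0, 0, 38],
    [11, 46, 0, 0, 0, 0, 38],
  ],
)

```text
clock: 16.25
tcp_pos: [0.5062, 0.2682, 0.1649]
tool_rot: [0.87, 0.493, 0.001, -0.0]
contact_force: [-0.2, 0.0, -1.0]
grip_width: 0.0441
```

```bash
python3 st.py
cat > v.py <<'E'
from fit import *
def view(name,zc,xy,wd=(150,190),zo=None,S=2,draw=None):
    o=[]
    for n,(x0,y0) in (('top',(90,110)),('scene',(400,90))):
        c=cam(n); p=c['pixels'][:,:,::-1]
        im=cv2.resize(p[y0:y0+150,x0:x0+190],None,fx=2,fy=2,interpolation=cv2.INTER_CUBIC)
        for r,z in zc:
            q=proj(c,world(cyl(r,0),xy[0],xy[1],0,z)); cv2.polylines(im,[np.int32((q-[x0,y0]+.5)*2)],True,(0,255,0),1)
        o.append(im)
    cv2.imwrite('pics/'+name,np.hstack(o))
E
python3 - <<'E'
from v import *
s=env.state(); x,y,z=s['tcp_pos']; z-=.0298
view('col1.png',[(23,z),(23,z+.024),(17,z+.024)],(x,y))
E
```

```text
16.25 tcp [506.2 268.2 164.9] jaw deg -30.98 z [ 1.e-03  6.e-04 -1.e+00] F [-0.2  0.  -1. ] M [-0.07 -0.02  0.01] w 44.1 q [ 0.49  0.23 -0.12  1.23  0.    2.6 ]
```

View pics/col1.png

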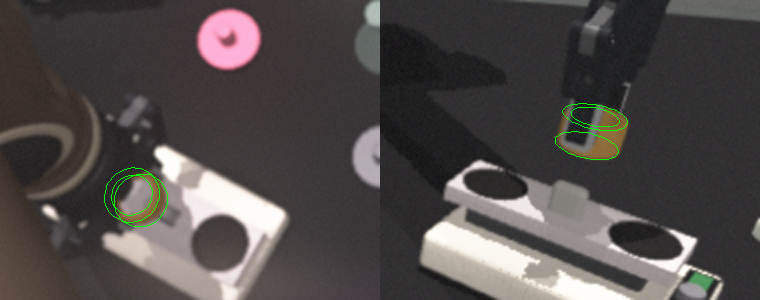

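Run:
```python
from fit import *
o=[]
for n,(x0,y0,w,h) in (('top',(130,170,80,70)),('scene',(460,130,80,70))):
    c=cam(n); im=cv2.resize(c['pixels'][y0:y0+h,x0:x0+w,::-1],None,fx=5,fy=5,interpolation=cv2.INTER_CUBIC)
    d=lambda P,x,y,yaw,z,col: cv2.polylines(im,[np.int32((proj(c,world(P,x,y,yaw,z))-[x0,y0]+.5)*5)],True,col,1)
    rect=lambda a,b:[[-a,-b,0],[a,-b,0],[a,b,0],[-a,b,0]]
    d(rect(14,6),.506,.2665,1.031,.076,(0,0,255)); d(rect(14,6),.506,.2665,1.031,.095,(0,0,255)); d(rect(16,8),.506,.2665,1.031,.076,(255,0,0))
    d(cyl(27,0),.506+.062*np.cos(1.031),.2665+.062*np.sin(1.031),0,.076,(0,255,0))
    d(cyl(27,0),.506-.062*np.cos(1.031),.2665-.062*np.sin(1.031),0,.076,(0,255,0))
    s=env.state()['tcp_pos']; d(cyl(23,0),s[0],s[1],0,s[2]-.0298,(0,255,255))
    o.append(im)
cv2.imwrite('pics/col2.png',np.hstack(o))
```

```text
(no output)
```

View pics/col2.png

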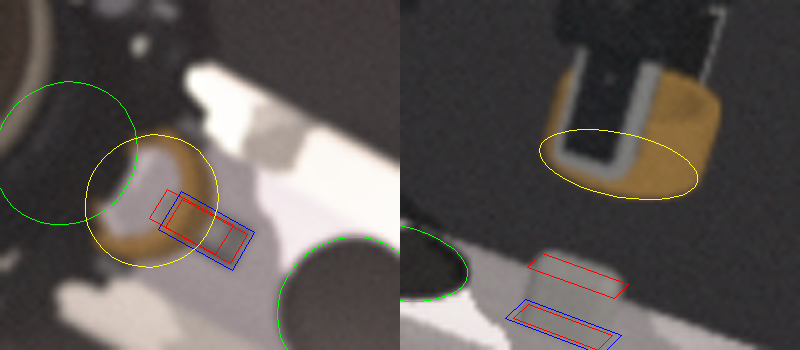

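>>> jog_arm(
  increments=[
    [0, -1.5, -5, 0, 0, 0, 38],
    [0, -1.5, -12, 0, 0, 0, 38],
    [0, -1.5, -20, 0, 0, 0, 38],
    [0, -1.5, -26, 0, 0, 0, 38],
    [0, -1.5, -30, 0, 0, 0, 38],
    [0, -1.5, -34, 0, 0, 0, 38],
    [0, -1.5, -38, 0, 0, 0, 38],
    [0, -1.5, -41, 0, 0, 0, 38],
    [0, -1.5, -41, 0, 0, 0, 38],
  ],
)

```text
clock: 17.35
tcp_pos: [0.5062, 0.2669, 0.1236]
tool_rot: [0.87, 0.493, 0.001, -0.0]
contact_force: [-0.3, -0.3, -0.3]
grip_width: 0.0441
```

```bash
python3 st.py;python3 - <<'E'
from fit import *
o=[]
for n,(x0,y0,w,h) in (('top',(130,170,80,70)),('scene',(460,130,80,70))):
    c=cam(n); im=cv2.resize(c['pixels'][y0:y0+h,x0:x0+w,::-1],None,fx=5,fy=5,interpolation=cv2.INTER_CUBIC)
    o.append(im)
cv2.imwrite('pics/col3.png',np.hstack(o))
E
```

```text
17.35 tcp [506.2 266.9 123.6] jaw deg -30.97 z [ 9.e-04  7.e-04 -1.e+00] F [-0.3 -0.3 -0.3] M [-0.02  0.02 -0.03] w 44.1 q [ 0.49  0.24 -0.19  1.14  0.    2.6 ]
```

View pics/col3.png

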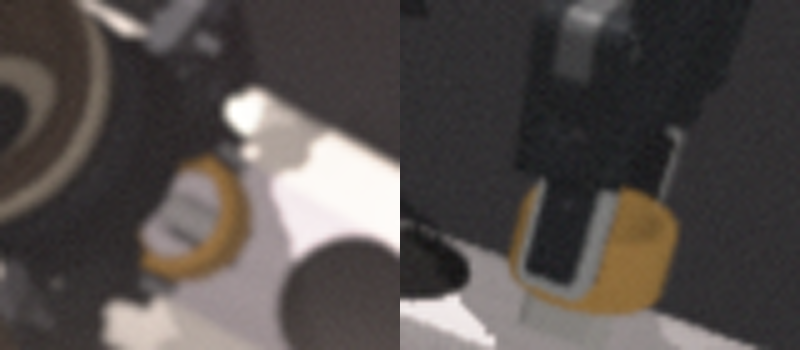

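>>> jog_arm(
  increments=[
    [0, 0, -4, 0, 0, 0, 38],
    [0, 0, -8, 0, 0, 0, 38],
    [0, 0, -12, 0, 0, 0, 38],
    [0, 0, -15, 0, 0, 0, 38],
    [0, 0, -17, 0, 0, 0, 38],
    [0, 0, -18, 0, 0, 0, 38],
    [0, 0, -18, 0, 0, 0, 38],
  ],
)

```text
clock: 18.15
tcp_pos: [0.5064, 0.267, 0.1061]
tool_rot: [0.87, 0.493, 0.001, -0.0]
contact_force: [-0.2, 0.0, -1.1]
grip_width: 0.0438
```

```bash
python3 st.py
```

```text
18.15 tcp [506.4 267.  106.1] jaw deg -30.97 z [ 0.0015  0.0011 -1.    ] F [-0.2  0.  -1.1] M [ 0.06 -0.04 -0.01] w 43.8 q [ 0.49  0.25 -0.22  1.1   0.    2.6 ]
```

>>> jog_arm(
  increments=[
    [0, 0, -0.8, 0, 0, 0, 38],
    [0, 0, -0.8, 0, 0, 0, 38],
    [0, 0, -0.3, 0, 0, 0, 50],
    [0, 0, -0.3, 0, 0, 0, 62],
    [0, 0, 0, 0, 0, 0, 68],
    [0, 0, 0, 0, 0, 0, 68],
    [0, 0, 15, 0, 0, 0, 68],
    [0, 0, 45, 0, 0, 0, 68],
    [0, 0, 80, 0, 0, 0, 68],
    [-5, -25, 105, 0, 0, 0, 68],
  ],
)

```text
clock: 19.15
tcp_pos: [0.5021, 0.2437, 0.2129]
tool_rot: [0.87, 0.494, 0.002, -0.0]
contact_force: [0.9, 0.1, -0.5]
grip_width: 0.0682
```

```bash
python3 st.py
```

```text
19.15 tcp [502.1 243.7 212.9] jaw deg -30.83 z [ 0.0031  0.0026 -1.    ] F [ 0.9  0.1 -0.5] M [ 0.05 -0.06 -0.01] w 68.2 q [ 0.45  0.19 -0.06  1.32  0.    2.56]
```

>>> jog_arm(
  increments=[
    [-8, -35, 0, 0, 0, 0, 72],
    [-16, -80, 0, 0, 0, 0, 72],
    [-25, -125, 0, 0, 0, 0, 72],
    [-34, -170, 0, 0, 0, 0, 72],
    [-43, -215, 0, 0, 0, 0, 72],
    [-52, -260, 0, 0, 0, 0, 72],
    [-58, -290, 0, 0, 0, 0, 72],
    [-62, -310, 0, 0, 0, 0, 72],
    [-62, -310, 0, 0, 0, 0, 72],
    [-62, -310, 0, 0, 0, 0, 72],
  ],
)

```text
clock: 20.15
tcp_pos: [0.4401, -0.0664, 0.2129]
tool_rot: [0.87, 0.493, 0.002, -0.0]
contact_force: [-0.2, 0.3, -0.7]
grip_width: 0.072
```

```bash
python3 st.py;python3 - <<'E'
from fit import *
o=[]
for n,(x0,y0,w,h) in (('top',(140,170,80,70)),('scene',(455,150,80,70))):
    c=cam(n,'b1_%s.png'%n); im=cv2.resize(c['pixels'][y0:y0+h,x0:x0+w,::-1],None,fx=5,fy=5,interpolation=cv2.INTER_CUBIC)
    d=lambda P,x,y,yaw,z,col: cv2.polylines(im,[np.int32((proj(c,world(P,x,y,yaw,z))-[x0,y0]+.5)*5)],True,col,1)
    d(cyl(23,0),.506,.2665,0,.076,(0,255,0));d(cyl(23,0),.506,.2665,0,.1,(0,255,0))
    print([ (a,np.round(b,3)) for t in('collar','bottle','plate') for a,b in marks(n,c,t)])
    o.append(im)
cv2.imwrite('pics/col4.png',np.hstack(o))
E
```

```text
20.15 tcp [440.1 -66.4 212.9] jaw deg -30.9 z [ 0.0034  0.0029 -1.    ] F [-0.2  0.3 -0.7] M [-0.01  0.06  0.  ] w 72.0 q [-0.15 -0.02 -0.29  1.3   0.    1.96]
[(0.81, array([0.506, 0.265, 0.077])), (0.77, array([0.506, 0.268, 0.065]))]
[(0.75, array([0.506, 0.265, 0.072])), (0.93, array([ 0.438, -0.066,  0.002])), (0.75, array([0.511, 0.266, 0.064]))]
```

View pics/col4.png

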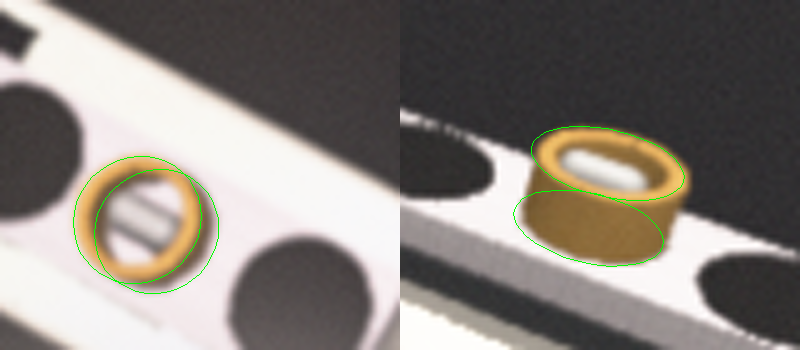

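View pics/b1_scene.png

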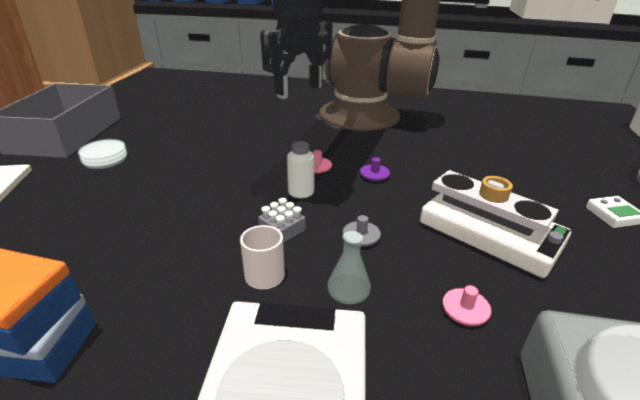

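The collar lies on the plate with the shaft inside it, at about (165,216) in top. Now the bottle.

>>> jog_arm(
  increments=[
    [0, 0, -25, 0, 0, 0, 74],
    [0, 0, -55, 0, 0, 0, 74],
    [0, 0, -80, 0, 0, 0, 74],
    [0, 0, -100, 0, 0, 0, 74],
    [0, 0, -115, 0, 0, 0, 74],
    [0, 0, -128, 0, 0, 0, 74],
    [0, 0, -140, 0, 0, 0, 74],
    [0, 0, -147, 0, 0, 0, 74],
    [0, 0, -147, 0, 0, 0, 74],
  ],
)

```text
clock: 21.45
tcp_pos: [0.4397, -0.0656, 0.065]
tool_rot: [0.869, 0.494, 0.001, -0.001]
contact_force: [0.0, 1.2, 0.0]
grip_width: 0.0738
```

```bash
python3 st.py;python3 - <<'E'
from fit import *
o=[]
for n,(x0,y0,w,h) in (('top',(310,200,90,80)),('scene',(255,120,90,80))):
    c=cam(n); im=cv2.resize(c['pixels'][y0:y0+h,x0:x0+w,::-1],None,fx=4,fy=4,interpolation=cv2.INTER_CUBIC); o.append(im)
cv2.imwrite('pics/bot1.png',np.hstack(o))
E
```

```text
21.45 tcp [439.7 -65.6  65. ] jaw deg -30.75 z [ 0.0015  0.0028 -1.    ] F [0.  1.2 0. ] M [-0.03 -0.01  0.07] w 73.8 q [-0.15  0.05 -0.55  0.97  0.    1.96]
```

View pics/bot1.png

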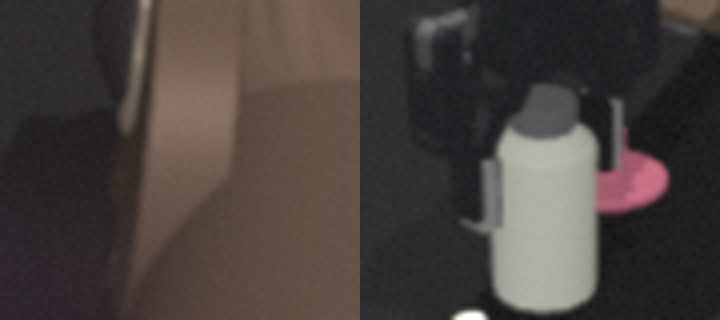

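The fingers straddle the bottle body. Closing on it.

>>> jog_arm(
  increments=[
    [0, 0, 0, 0, 0, 0, 66],
    [0, 0, 0, 0, 0, 0, 60],
    [0, 0, 0, 0, 0, 0, 55],
    [0, 0, 0, 0, 0, 0, 51],
    [0, 0, 0, 0, 0, 0, 48],
    [0, 0, 0, 0, 0, 0, 44],
    [0, 0, 0, 0, 0, 0, 42],
    [0, 0, 0, 0, 0, 0, 42],
    [0, 0, 0, 0, 0, 0, 42],
    [0, 0, 0, 0, 0, 0, 42],
  ],
  grip_force=40,
)

```text
clock: 22.55
tcp_pos: [0.4404, -0.0657, 0.0666]
tool_rot: [0.869, 0.494, 0.002, -0.0]
contact_force: [-2.1, 1.9, 5.2]
grip_width: 0.0491
```

```bash
python3 st.py
```

```text
22.55 tcp [440.4 -65.7  66.6] jaw deg -30.76 z [ 0.0035  0.0028 -1.    ] F [-2.1  1.9  5.2] M [0.21 0.47 0.  ] w 49.1 q [-0.15  0.05 -0.55  0.97  0.    1.96]
```

>>> jog_arm(
  increments=[
    [0, 0, 5, 0, 0, 0, 42],
    [0, 0, 18, 0, 0, 0, 42],
    [0, 0, 40, 0, 0, 0, 42],
    [0, 0, 65, 0, 0, 0, 42],
    [0, 0, 90, 0, 0, 0, 42],
    [0, 0, 110, 0, 0, 0, 42],
    [3, 12, 124, 0, 0, 0, 42],
    [10, 38, 126, 0, 0, 0, 42],
    [18, 72, 126, 0, 0, 0, 42],
    [28, 110, 126, 0, 0, 0, 42],
  ],
)

```text
clock: 23.55
tcp_pos: [0.4685, 0.045, 0.1929]
tool_rot: [0.87, 0.494, 0.002, -0.0]
contact_force: [0.9, -0.6, -2.4]
grip_width: 0.0491
```

```bash
python3 st.py
```

```text
23.55 tcp [468.5  45.  192.9] jaw deg -30.85 z [ 0.004   0.0025 -1.    ] F [ 0.9 -0.6 -2.4] M [-0.02 -0.09  0.01] w 49.1 q [ 0.09  0.03 -0.28  1.25  0.    2.2 ]
```

>>> jog_arm(
  increments=[
    [9, 36, 0, 0, 0, 0, 42],
    [19, 76, 0, 0, 0, 0, 42],
    [29, 116, 0, 0, 0, 0, 42],
    [39, 156, 0, 0, 0, 0, 42],
    [49, 194, 0, 0, 0, 0, 42],
    [57, 226, 0, 0, 0, 0, 42],
    [63, 250, 0, 0, 0, 0, 42],
    [67, 266, 0, 0, 0, 0, 42],
    [69, 275, 0, 0, 0, 0, 42],
    [69, 275, 0, 0, 0, 0, 42],
  ],
)

```text
clock: 24.55
tcp_pos: [0.5376, 0.3204, 0.1925]
tool_rot: [0.87, 0.494, 0.002, -0.0]
contact_force: [-0.1, 0.4, -1.6]
grip_width: 0.049
```

```bash
python3 st.py
cat > ov.py <<'E'
from fit import *
import sys
def ov(name,dz,sign,rs,lift=None):
    s=env.state()['tcp_pos']; px,py=.506+sign*.062*np.cos(1.031),.2665+sign*.062*np.sin(1.031)
    o=[]
    for n,(x0,y0,w,h) in (('top',(110,140,100,100)),('scene',(430,110,130,130))):
        c=cam(n); k=400/h; k=4 if n=='top' else 3
        im=cv2.resize(c['pixels'][y0:y0+h,x0:x0+w,::-1],None,fx=k,fy=k,interpolation=cv2.INTER_CUBIC)
        d=lambda P,x,y,yaw,z,col: cv2.polylines(im,[np.int32((proj(c,world(P,x,y,yaw,z))-[x0,y0]+.5)*k)],True,col,1)
        for r,z in rs: d(cyl(r,0),s[0],s[1],0,s[2]-dz+z,(0,255,0))
        d(cyl(27,0),px,py,0,.076,(0,0,255)); o.append(im)
    H=max(i.shape[0] for i in o); o=[cv2.copyMakeBorder(i,0,H-i.shape[0],0,0,0) for i in o]
    cv2.imwrite('pics/'+name,np.hstack(o))
E
python3 -c "
from ov import *
ov('bot2.png',.0666,1,[(25,0),(25,.072),(16,.1)])"
```

```text
24.55 tcp [537.6 320.4 192.5] jaw deg -30.82 z [ 0.0035  0.0021 -1.    ] F [-0.1  0.4 -1.6] M [-0.01  0.04  0.  ] w 49.0 q [ 0.54  0.32  0.07  1.31 -0.    2.65]
```

View pics/bot2.png

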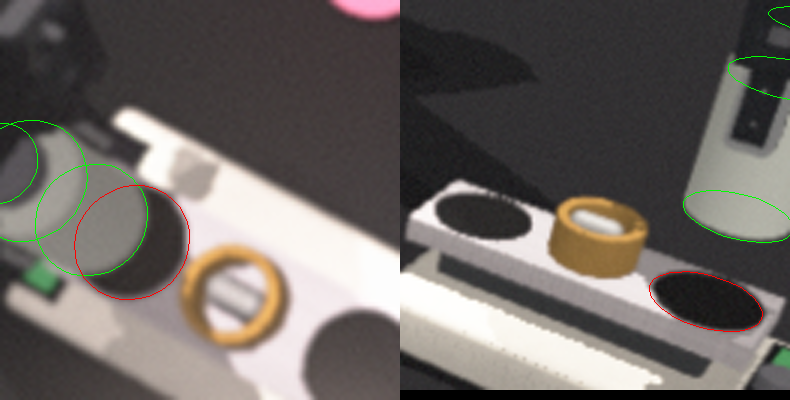

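>>> jog_arm(
  increments=[
    [0, -0.5, -8, 0, 0, 0, 42],
    [0, -0.5, -18, 0, 0, 0, 42],
    [0, -0.5, -28, 0, 0, 0, 42],
    [0, -0.5, -36, 0, 0, 0, 42],
    [0, -0.5, -42, 0, 0, 0, 42],
    [0, -0.5, -46, 0, 0, 0, 42],
    [0, -0.5, -48.5, 0, 0, 0, 42],
    [0, -0.5, -49.5, 0, 0, 0, 42],
    [0, -0.5, -50, 0, 0, 0, 42],
    [0, -0.5, -50, 0, 0, 0, 42],
  ],
)

```text
clock: 25.65
tcp_pos: [0.5375, 0.3187, 0.1431]
tool_rot: [0.87, 0.493, 0.002, 0.0]
contact_force: [-0.4, -0.2, -1.8]
grip_width: 0.0488
```

```bash
python3 st.py
```

```text
25.65 tcp [537.5 318.7 143.1] jaw deg -30.88 z [ 0.004   0.0021 -1.    ] F [-0.4 -0.2 -1.8] M [ 0.01  0.01 -0.02] w 48.8 q [ 0.54  0.33 -0.03  1.21 -0.    2.65]
```

>>> jog_arm(
  increments=[
    [0, 0.5, -0.5, 0, 0, 0, 42],
    [0, 0.5, -1, 0, 0, 0, 42],
    [0, 0.5, -1, 0, 0, 0, 42],
    [0, 0.5, -1, 0, 0, 0, 42],
  ],
)

```text
clock: 26.05
tcp_pos: [0.5377, 0.3194, 0.1426]
tool_rot: [0.87, 0.493, 0.003, 0.0]
contact_force: [0.4, 1.9, 1.5]
grip_width: 0.049
```

```bash
python3 st.py
```

```text
26.05 tcp [537.7 319.4 142.6] jaw deg -30.88 z [ 0.0047  0.0026 -1.    ] F [0.4 1.9 1.5] M [ 0.04  0.04 -0.04] w 49.0 q [ 0.54  0.33 -0.03  1.2  -0.    2.65]
```

>>> jog_arm(
  increments=[
    [0, 0, -0.2, 0, 0, 0, 52],
    [0, 0, -0.2, 0, 0, 0, 60],
    [0, 0, 0, 0, 0, 0, 70],
    [0, 0, 0, 0, 0, 0, 76],
    [0, 0, 4, 0, 0, 0, 76],
    [0, 0, 20, 0, 0, 0, 76],
    [0, 0, 45, 0, 0, 0, 76],
    [0, 0, 75, 0, 0, 0, 76],
    [0, 0, 105, 0, 0, 0, 76],
    [5, -20, 115, 0, 0, 0, 76],
  ],
)

```text
clock: 27.05
tcp_pos: [0.5431, 0.3012, 0.2614]
tool_rot: [0.869, 0.494, 0.005, -0.0]
contact_force: [0.6, -0.6, 0.1]
grip_width: 0.0761
```

```bash
python3 st.py
```

```text
27.05 tcp [543.1 301.2 261.4] jaw deg -30.73 z [ 0.0088  0.0056 -0.9999] F [ 0.6 -0.6  0.1] M [-0.03 -0.05  0.  ] w 76.1 q [0.51 0.3  0.19 1.45 0.   2.61]
```

>>> jog_arm(
  increments=[
    [10, -28, 0, -0.001, 0.001, 0, 80],
    [24, -64, 0, -0.002, 0.003, 0, 80],
    [40, -106, 0, -0.003, 0.005, 0, 80],
    [56, -148, 0, -0.003, 0.005, 0, 80],
    [72, -190, 0, -0.003, 0.005, 0, 80],
    [88, -232, 0, -0.003, 0.005, 0, 80],
    [104, -274, 0, -0.003, 0.005, 0, 80],
    [120, -316, 0, -0.003, 0.005, 0, 80],
    [132, -348, 0, -0.003, 0.005, 0, 80],
    [138, -365, 0, -0.003, 0.005, 0, 80],
  ],
)

```text
clock: 28.05
tcp_pos: [0.6817, -0.0667, 0.2611]
tool_rot: [0.87, 0.493, 0.002, -0.0]
contact_force: [0.5, 0.4, 0.5]
grip_width: 0.0799
```

```bash
python3 st.py;python3 - <<'E'
from fit import *
o=[]
for n,(x0,y0,w,h) in (('top',(110,140,120,100)),('scene',(430,110,130,120))):
    c=cam(n,'b3_%s.png'%n); im=cv2.resize(c['pixels'][y0:y0+h,x0:x0+w,::-1],None,fx=3,fy=3,interpolation=cv2.INTER_CUBIC)
    d=lambda P,x,y,yaw,z,col: cv2.polylines(im,[np.int32((proj(c,world(P,x,y,yaw,z))-[x0,y0]+.5)*3)],True,col,1)
    print([ (t,a,np.round(b,3)) for t in('bottle','plate','jar','collar') for a,b in marks(n,c,t)])
    d(cyl(25,0),.538,.3195,0,.076,(0,255,0)); d(cyl(16,0),.538,.3195,0,.176,(0,255,0))
    o.append(im[:300])
cv2.imwrite('pics/bot3.png',np.hstack(o))
E
```

```text
28.05 tcp [681.7 -66.7 261.1] jaw deg -30.89 z [ 0.0037  0.0023 -1.    ] F [0.5 0.4 0.5] M [ 0.01  0.05 -0.01] w 79.9 q [-0.1   0.45  0.39  1.52  0.    2.01]
[('bottle', 0.72, array([0.537, 0.319, 0.076])), ('plate', 0.67, array([0.505, 0.27 , 0.065])), ('collar', 0.88, array([0.506, 0.27 , 0.076]))]
[('bottle', 0.91, array([0.539, 0.321, 0.076])), ('plate', 0.86, array([0.509, 0.266, 0.065])), ('jar', 0.72, array([ 0.682, -0.062,  0.002])), ('collar', 0.92, array([0.507, 0.263, 0.073]))]
```

View pics/bot3.png

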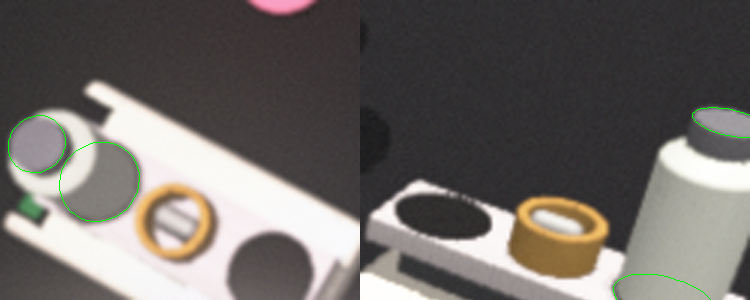

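View pics/b3_scene.png

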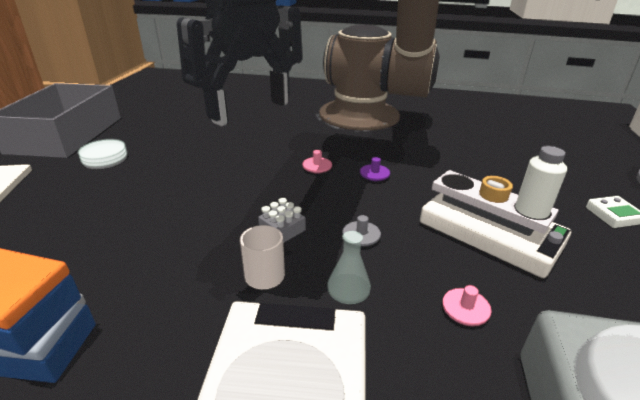

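The bottle stands on the dial-end pad at about (537,185) in the scene view, matching the outline. Lowering onto the jar.

>>> jog_arm(
  increments=[
    [-0.5, 2, -20, 0, 0, 0, 82],
    [-0.5, 3, -55, 0, 0, 0, 82],
    [-0.5, 3, -90, 0, 0, 0, 82],
    [-0.5, 3, -120, 0, 0, 0, 82],
    [-0.5, 3, -140, 0, 0, 0, 82],
    [-0.5, 3, -150, 0, 0, 0, 82],
    [-0.5, 3, -155, 0, 0, 0, 82],
    [-0.5, 3, -155, 0, 0, 0, 82],
  ],
)

```text
clock: 29.35
tcp_pos: [0.6805, -0.0594, 0.107]
tool_rot: [0.869, 0.495, 0.003, -0.0]
contact_force: [-1.3, -0.2, -0.2]
grip_width: 0.0821
```

```bash
python3 st.py;python3 - <<'E'
from fit import *
o=[]
for n,(x0,y0,w,h) in (('top',(300,90,100,80)),('scene',(215,190,100,100))):
    c=cam(n); im=cv2.resize(c['pixels'][y0:y0+80,x0:x0+w,::-1],None,fx=4,fy=4,interpolation=cv2.INTER_CUBIC); o.append(im)
cv2.imwrite('pics/jar1.png',np.hstack(o))
E
```

```text
29.35 tcp [680.5 -59.4 107. ] jaw deg -30.63 z [ 0.0044  0.0026 -1.    ] F [-1.3 -0.2 -0.2] M [ 0.04  0.05 -0.02] w 82.1 q [-0.09  0.45  0.07  1.18  0.    2.02]
```

View pics/jar1.png

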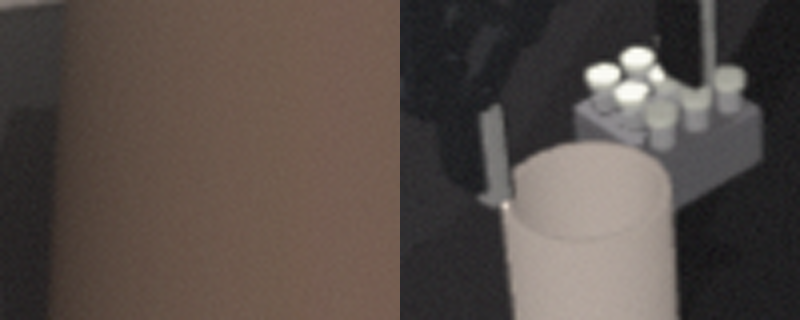

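>>> jog_arm(
  increments=[
    [0, -3.5, 0, 0, 0, 0, 82],
    [0.5, -3.5, 0, 0, 0, 0, 82],
    [0.5, -3.5, -8, 0, 0, 0, 82],
    [0.5, -3.5, -18, 0, 0, 0, 82],
    [0.5, -3.5, -28, 0, 0, 0, 82],
    [0.5, -3.5, -38, 0, 0, 0, 82],
    [0.5, -3.5, -48, 0, 0, 0, 82],
    [0.5, -3.5, -55, 0, 0, 0, 82],
    [0.5, -3.5, -58, 0, 0, 0, 82],
    [0.5, -3.5, -58, 0, 0, 0, 82],
  ],
)

```text
clock: 30.45
tcp_pos: [0.6813, -0.063, 0.0495]
tool_rot: [0.869, 0.495, 0.003, 0.0]
contact_force: [0.5, 0.5, 0.0]
grip_width: 0.082
```

```bash
python3 st.py;python3 - <<'E'
from fit import *
o=[]
for n,(x0,y0,w,h) in (('scene',(200,190,120,100)),):
    c=cam(n); im=cv2.resize(c['pixels'][y0:y0+100,x0:x0+w,::-1],None,fx=4,fy=4,interpolation=cv2.INTER_CUBIC); o.append(im)
cv2.imwrite('pics/jar2.png',np.hstack(o))
E
```

```text
30.45 tcp [681.3 -63.   49.5] jaw deg -30.63 z [ 0.0053  0.0026 -1.    ] F [0.5 0.5 0. ] M [-0.01  0.01  0.03] w 82.0 q [-0.09  0.48 -0.01  1.07  0.    2.01]
```

View pics/jar2.png

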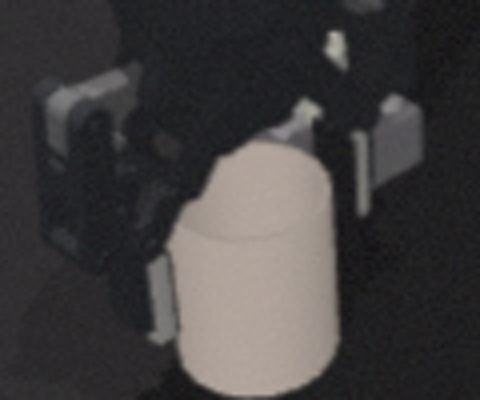

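>>> jog_arm(
  increments=[
    [0, 0, 0, -0.002, 0.005, 0, 76],
    [0, 0, 0, -0.002, 0.005, 0, 70],
    [0, 0, 0, -0.002, 0.005, 0, 65],
    [0, 0, 0, -0.002, 0.005, 0, 61],
    [0, 0, 0, -0.002, 0.005, 0, 58],
    [0, 0, 0, -0.002, 0.005, 0, 54],
    [0, 0, 0, -0.002, 0.005, 0, 50],
    [0, 0, 0, -0.002, 0.005, 0, 50],
    [0, 0, 0, -0.002, 0.005, 0, 50],
    [0, 0, 0, -0.002, 0.005, 0, 50],
  ],
  grip_force=40,
)

```text
clock: 31.5
tcp_pos: [0.6818, -0.063, 0.0505]
tool_rot: [0.869, 0.495, 0.001, 0.0]
contact_force: [-0.4, -0.6, 3.7]
grip_width: 0.0561
```

```bash
python3 st.py
```

```text
31.5 tcp [681.8 -63.   50.5] jaw deg -30.63 z [ 1.7e-03  5.0e-04 -1.0e+00] F [-0.4 -0.6  3.7] M [0.1  0.14 0.01] w 56.1 q [-0.09  0.49 -0.01  1.08  0.    2.01]
```

>>> jog_arm(
  increments=[
    [0, 0, 5, 0, 0, 0, 50],
    [0, 0, 18, 0, 0, 0, 50],
    [0, 0, 40, 0, 0, 0, 50],
    [0, 0, 68, 0, 0, 0, 50],
    [0, 0, 95, 0, 0, 0, 50],
    [0, 0, 115, 0, 0, 0, 50],
    [-6, 8, 126, 0, 0, 0, 50],
    [-20, 26, 130, 0, 0, 0, 50],
    [-40, 53, 130, 0, 0, 0, 50],
    [-62, 82, 130, 0, 0, 0, 50],
  ],
)

```text
clock: 32.5
tcp_pos: [0.6187, 0.0198, 0.1801]
tool_rot: [0.869, 0.495, 0.001, -0.0]
contact_force: [0.5, 0.2, -1.8]
grip_width: 0.0561
```

```bash
python3 st.py
```

```text
32.5 tcp [618.7  19.8 180.1] jaw deg -30.69 z [ 9.e-04  7.e-04 -1.e+00] F [ 0.5  0.2 -1.8] M [ 0.03 -0.03 -0.02] w 56.1 q [0.03 0.31 0.03 1.28 0.   2.14]
```

>>> jog_arm(
  increments=[
    [-22, 30, 0, 0, 0, 0, 50],
    [-44, 59, 0, 0, 0, 0, 50],
    [-66, 88, 0, 0, 0, 0, 50],
    [-88, 117, 0, 0, 0, 0, 50],
    [-108, 144, 0, 0, 0, 0, 50],
    [-126, 168, 0, 0, 0, 0, 50],
    [-138, 185, 0, 0, 0, 0, 50],
    [-144, 193, 0, 0, 0, 0, 50],
    [-144.5, 193.5, 0, 0, 0, 0, 50],
    [-144.5, 193.5, 0, 0, 0, 0, 50],
  ],
)

```text
clock: 33.5
tcp_pos: [0.4742, 0.213, 0.1801]
tool_rot: [0.869, 0.495, 0.0, 0.0]
contact_force: [-0.1, 0.0, -1.9]
grip_width: 0.0559
```

```bash
python3 st.py; python3 -c "
from ov import *
ov('jar3.png',.0505,-1,[(29,0),(29,.07),(26,.07)])"
```

```text
33.5 tcp [474.2 213.  180.1] jaw deg -30.68 z [ 1.e-03  3.e-04 -1.e+00] F [-0.1  0.  -1.9] M [-0.    0.01  0.03] w 55.9 q [ 0.42  0.13 -0.21  1.24 -0.    2.53]
```

View pics/jar3.png

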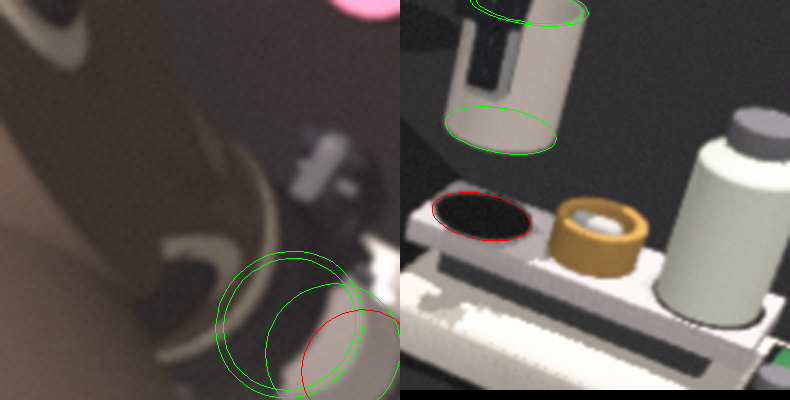

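>>> jog_arm(
  increments=[
    [0, 0, -8, 0, 0, 0, 50],
    [0, 0, -18, 0, 0, 0, 50],
    [0, 0, -28, 0, 0, 0, 50],
    [0, 0, -37, 0, 0, 0, 50],
    [0, 0, -44, 0, 0, 0, 50],
    [0, 0, -49, 0, 0, 0, 50],
    [0, 0, -52, 0, 0, 0, 50],
    [0, 0, -53.5, 0, 0, 0, 50],
    [0, 0, -54.2, 0, 0, 0, 50],
    [0, 0, -54.2, 0, 0, 0, 50],
  ],
)

```text
clock: 34.6
tcp_pos: [0.4747, 0.2127, 0.1265]
tool_rot: [0.869, 0.494, 0.001, 0.0]
contact_force: [-1.6, -0.4, 2.9]
grip_width: 0.0564
```

```bash
python3 st.py
```

```text
34.6 tcp [474.7 212.7 126.5] jaw deg -30.74 z [ 1.6e-03  8.0e-04 -1.0e+00] F [-1.6 -0.4  2.9] M [-0.16  0.49  0.01] w 56.4 q [ 0.42  0.15 -0.3   1.12  0.    2.53]
```

Contact made. Releasing the jar.

>>> jog_arm(
  increments=[
    [0, 0, 0, 0, 0, 0, 60],
    [0, 0, 0, 0, 0, 0, 66],
    [0, 0, 0, 0, 0, 0, 74],
    [0, 0, 0, 0, 0, 0, 80],
    [0, 0, 0, 0, 0, 0, 80],
    [0, 0, 10, 0, 0, 0, 80],
    [0, 0, 35, 0, 0, 0, 80],
    [0, 0, 70, 0, 0, 0, 80],
    [0, 0, 100, 0, 0, 0, 70],
    [10, -20, 115, 0, 0, 0, 60],
  ],
)

```text
clock: 35.6
tcp_pos: [0.485, 0.1941, 0.2453]
tool_rot: [0.869, 0.496, 0.003, 0.0]
contact_force: [0.7, -0.6, 0.7]
grip_width: 0.0599
```

```bash
python3 st.py
```

```text
35.6 tcp [485.  194.1 245.3] jaw deg -30.59 z [ 0.0053  0.003  -1.    ] F [ 0.7 -0.6  0.7] M [ 0.   -0.04  0.  ] w 59.9 q [ 0.38  0.12 -0.07  1.37  0.    2.48]
```

>>> jog_arm(
  increments=[
    [14, -23, 0, -0.002, 0.004, 0, 45],
    [30, -50, 0, -0.002, 0.004, 0, 45],
    [48, -80, -10, -0.002, 0.004, 0, 45],
    [64, -106, -35, -0.002, 0.004, 0, 45],
    [74, -122, -65, -0.002, 0.004, 0, 45],
    [78, -128, -100, -0.002, 0.004, 0, 45],
    [78, -128, -130, -0.002, 0.004, 0, 45],
    [78, -128, -150, -0.002, 0.004, 0, 45],
    [78, -128, -150, -0.002, 0.004, 0, 45],
  ],
)

```text
clock: 36.5
tcp_pos: [0.5612, 0.0657, 0.0928]
tool_rot: [0.869, 0.495, -0.002, -0.001]
contact_force: [0.4, 0.5, 0.4]
grip_width: 0.0447
```

```bash
python3 st.py;python3 - <<'E'
from fit import *
o=[]
for n,(x0,y0,w,h) in (('top',(110,140,130,125)),('scene',(425,110,130,125))):
    c=cam(n); im=cv2.resize(c['pixels'][y0:y0+h,x0:x0+w,::-1],None,fx=3,fy=3,interpolation=cv2.INTER_CUBIC)
    d=lambda P,x,y,yaw,z,col: cv2.polylines(im,[np.int32((proj(c,world(P,x,y,yaw,z))-[x0,y0]+.5)*3)],True,col,1)
    print([ (t,a,np.round(b,3)) for t in('bottle','plate','jar','collar','lid') for a,b in marks(n,c,t)])
    d(cyl(29,0),.4745,.213,0,.146,(0,255,0))
    o.append(im)
    if n=='scene':
        im=cv2.resize(c['pixels'][160:280,300:400,::-1],None,fx=3,fy=3,interpolation=cv2.INTER_CUBIC); cv2.imwrite('pics/lid1.png',im)
cv2.imwrite('pics/jar4.png',np.hstack(o))
E
```

```text
36.5 tcp [561.2  65.7  92.8] jaw deg -30.6 z [-3.8e-03  4.0e-04 -1.0e+00] F [0.4 0.5 0.4] M [-0.03  0.05 -0.02] w 44.7 q [ 0.12  0.25 -0.25  1.07  0.    2.22]
[('bottle', 0.67, array([0.536, 0.318, 0.077])), ('bottle', 0.5, array([0.476, 0.211, 0.076])), ('plate', 0.58, array([0.506, 0.27 , 0.066])), ('collar', 0.89, array([0.505, 0.266, 0.077])), ('collar', 0.36, array([0.536, 0.317, 0.076])), ('lid', 0.68, array([ 0.345, -0.056,  0.   ])), ('lid', 0.52, array([0.695, 0.22 , 0.003]))]
[('bottle', 0.94, array([0.537, 0.317, 0.077])), ('bottle', 0.47, array([0.508, 0.266, 0.001])), ('plate', 0.96, array([0.508, 0.265, 0.069])), ('jar', 0.87, array([0.475, 0.213, 0.077])), ('jar', 0.21, array([ 0.568, -0.066, -0.004])), ('lid', 0.55, array([ 0.347, -0.052,  0.002])), ('lid', 0.38, array([ 0.35 ,  0.073, -0.001]))]
```

View pics/jar4.png

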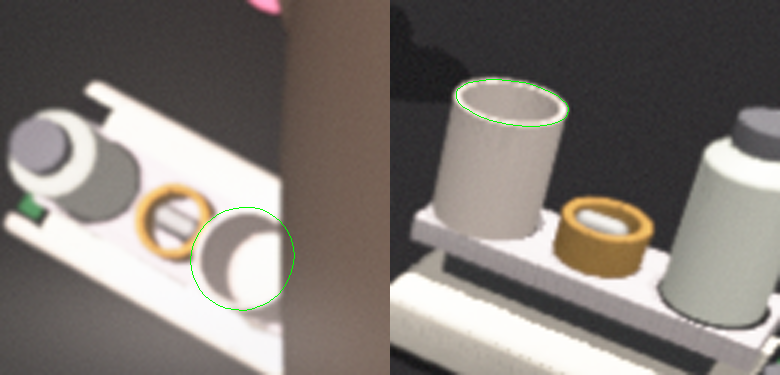

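View pics/lid1.png

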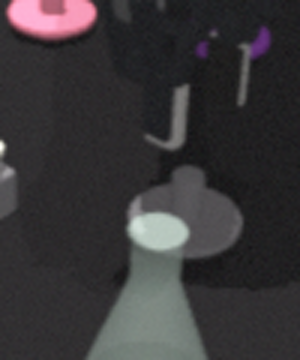

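>>> jog_arm(
  increments=[
    [1.5, 0.5, -5, 0, 0, 0, 45],
    [1.5, 0.5, -15, 0, 0, 0, 45],
    [1.5, 0.5, -25, 0, 0, 0, 45],
    [1.5, 0.5, -34, 0, 0, 0, 45],
    [1.5, 0.5, -41, 0, 0, 0, 45],
    [1.5, 0.5, -46, 0, 0, 0, 45],
    [1.5, 0.5, -49, 0, 0, 0, 45],
    [1.5, 0.5, -49, 0, 0, 0, 45],
  ],
)

```text
clock: 37.9
tcp_pos: [0.5644, 0.0666, 0.0462]
tool_rot: [0.869, 0.496, 0.001, -0.0]
contact_force: [-0.5, 0.6, -0.2]
grip_width: 0.0448
```

```bash
python3 st.py
python3 - <<'E'
from fit import *
c=cam('scene')
im=cv2.resize(c['pixels'][190:270,320:400,::-1],None,fx=5,fy=5,interpolation=cv2.INTER_CUBIC); cv2.imwrite('pics/lid2.png',cv2.convertScaleAbs(im,alpha=1.8))
E
```

```text
37.9 tcp [564.4  66.6  46.2] jaw deg -30.58 z [ 0.0013  0.001  -1.    ] F [-0.5  0.6 -0.2] M [ 0.03  0.02 -0.  ] w 44.8 q [ 0.12  0.29 -0.31  0.97  0.    2.22]
```

View pics/lid2.png

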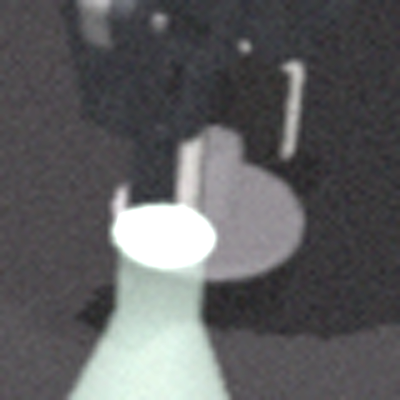

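>>> jog_arm(
  increments=[
    [-1, -0.5, -2, 0, 0, 0, 40],
    [-1, -0.5, -2, 0, 0, 0, 34],
    [-1, -0.5, -2, 0, 0, 0, 28],
    [-1, -0.5, -2, 0, 0, 0, 23],
    [-1, -0.5, -2, 0, 0, 0, 18],
    [-1, -0.5, -2, 0, 0, 0, 12],
    [-1, -0.5, -2, 0, 0, 0, 10],
    [-1, -0.5, -2, 0, 0, 0, 10],
    [-1, -0.5, -2, 0, 0, 0, 10],
  ],
  grip_force=40,
)

```text
clock: 38.85
tcp_pos: [0.5638, 0.0662, 0.0449]
tool_rot: [0.869, 0.496, 0.001, 0.0]
contact_force: [-0.9, -0.5, 3.5]
grip_width: 0.0162
```

```bash
python3 st.py
```

```text
38.85 tcp [563.8  66.2  44.9] jaw deg -30.58 z [ 0.0022  0.0012 -1.    ] F [-0.9 -0.5  3.5] M [ 0.02  0.12 -0.01] w 16.2 q [ 0.12  0.29 -0.32  0.97  0.    2.22]
```

>>> jog_arm(
  increments=[
    [0, 0, 5, 0, 0, 0, 10],
    [0, 0, 22, 0, 0, 0, 10],
    [0, 0, 52, 0, 0, 0, 10],
    [0, 0, 90, 0, 0, 0, 10],
    [0, 0, 125, 0, 0, 0, 10],
    [-4, 6, 152, 0, 0, 0, 10],
    [-16, 26, 166, 0, 0, 0, 10],
    [-34, 56, 170, 0, 0, 0, 10],
    [-52, 86, 170, 0, 0, 0, 10],
    [-68, 112, 170, 0, 0, 0, 10],
  ],
)

```text
clock: 39.85
tcp_pos: [0.495, 0.1792, 0.2152]
tool_rot: [0.869, 0.496, 0.001, 0.0]
contact_force: [0.4, -0.3, 0.4]
grip_width: 0.0164
```

```bash
python3 st.py
```

```text
39.85 tcp [495.  179.2 215.2] jaw deg -30.59 z [ 0.0025  0.0013 -1.    ] F [ 0.4 -0.3  0.4] M [-0.01 -0.08  0.04] w 16.4 q [ 0.35  0.13 -0.13  1.31  0.    2.45]
```

>>> jog_arm(
  increments=[
    [-8, 13, 0, 0, 0, 0, 10],
    [-15, 25, 0, 0, 0, 0, 10],
    [-19, 32, 0, 0, 0, 0, 10],
    [-20.5, 34, 0, 0, 0, 0, 10],
    [-20.5, 34, 0, 0, 0, 0, 10],
    [-20.5, 34, 0, 0, 0, 0, 10],
  ],
)

```text
clock: 40.45
tcp_pos: [0.4748, 0.2127, 0.2151]
tool_rot: [0.869, 0.495, 0.001, 0.0]
contact_force: [0.8, 0.1, -0.1]
grip_width: 0.0161
```

```bash
python3 st.py
python3 - <<'E'
from fit import *
o=[]; s=env.state()['tcp_pos']
for n,(x0,y0,w,h,k) in (('top',(150,150,90,90,4)),('scene',(430,80,90,90,4))):
    c=cam(n); im=cv2.resize(c['pixels'][y0:y0+h,x0:x0+w,::-1],None,fx=k,fy=k,interpolation=cv2.INTER_CUBIC)
    d=lambda P,x,y,yaw,z,col: cv2.polylines(im,[np.int32((proj(c,world(P,x,y,yaw,z))-[x0,y0]+.5)*k)],True,col,1)
    d(cyl(31,0),s[0],s[1],0,s[2]-.0449+.013,(0,255,0)); d(cyl(29,0),.4745,.213,0,.146,(0,0,255)); d(cyl(18,0),s[0],s[1],0,s[2]-.0449,(0,255,0)); 
    o.append(im)
cv2.imwrite('pics/lid3.png',np.hstack(o))
E
```

```text
40.45 tcp [474.8 212.7 215.1] jaw deg -30.64 z [ 0.0024  0.001  -1.    ] F [ 0.8  0.1 -0.1] M [ 0.01  0.02 -0.05] w 16.1 q [ 0.42  0.12 -0.14  1.31 -0.    2.53]
```

View pics/lid3.png

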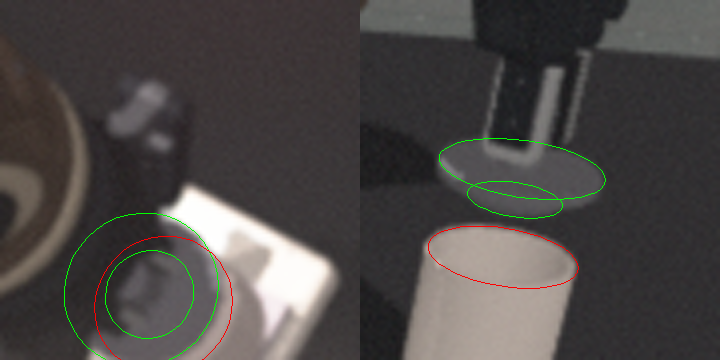

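>>> jog_arm(
  increments=[
    [-0.3, 0.3, -4, 0, 0, 0, 10],
    [-0.3, 0.3, -10, 0, 0, 0, 10],
    [-0.3, 0.3, -16, 0, 0, 0, 10],
    [-0.3, 0.3, -21, 0, 0, 0, 10],
    [-0.3, 0.3, -25, 0, 0, 0, 10],
    [-0.3, 0.3, -28, 0, 0, 0, 10],
    [-0.3, 0.3, -30, 0, 0, 0, 10],
    [-0.3, 0.3, -31.5, 0, 0, 0, 10],
    [-0.3, 0.3, -32, 0, 0, 0, 10],
    [-0.3, 0.3, -32, 0, 0, 0, 10],
  ],
)

```text
clock: 41.55
tcp_pos: [0.4745, 0.213, 0.1832]
tool_rot: [0.869, 0.495, 0.001, 0.0]
contact_force: [0.7, -0.6, -0.7]
grip_width: 0.0164
```

```bash
python3 st.py
```

```text
41.55 tcp [474.5 213.  183.2] jaw deg -30.65 z [ 0.0025  0.0012 -1.    ] F [ 0.7 -0.6 -0.7] M [-0.01  0.03 -0.  ] w 16.4 q [ 0.42  0.12 -0.2   1.24  0.    2.53]
```

>>> jog_arm(
  increments=[
    [0, 0, -0.7, 0, 0, 0, 10],
    [0, 0, -1, 0, 0, 0, 10],
    [0, 0, -1, 0, 0, 0, 10],
  ],
)

```text
clock: 41.85
tcp_pos: [0.4747, 0.213, 0.1828]
tool_rot: [0.869, 0.495, 0.002, 0.0]
contact_force: [-0.9, -1.4, 4.8]
grip_width: 0.0165
```

```bash
python3 st.py
```

```text
41.85 tcp [474.7 213.  182.8] jaw deg -30.65 z [ 0.0033  0.0016 -1.    ] F [-0.9 -1.4  4.8] M [-0.1   0.37 -0.01] w 16.5 q [ 0.42  0.12 -0.2   1.24  0.    2.53]
```

Seated on the rim. Releasing and retreating straight up.

>>> jog_arm(
  increments=[
    [0, 0, 0, 0, 0, 0, 24],
    [0, 0, 0, 0, 0, 0, 34],
    [0, 0, 0, 0, 0, 0, 45],
    [0, 0, 0, 0, 0, 0, 50],
    [0, 0, 4, 0, 0, 0, 50],
    [0, 0, 18, 0, 0, 0, 50],
    [0, 0, 40, 0, 0, 0, 50],
    [0, 0, 70, 0, 0, 0, 50],
    [0, -30, 90, 0, 0, 0, 50],
    [0, -70, 95, 0, 0, 0, 50],
  ],
)

```text
clock: 42.85
tcp_pos: [0.4756, 0.1437, 0.2805]
tool_rot: [0.868, 0.496, 0.004, 0.001]
contact_force: [0.8, 0.1, -0.4]
grip_width: 0.05
```

>>> jog_arm(
  increments=[
    [-10, -40, 0, 0, 0, 0, 50],
    [-25, -85, 0, 0, 0, 0, 50],
    [-40, -130, 0, 0, 0, 0, 50],
    [-60, -170, 0, 0, 0, 0, 50],
    [-80, -200, 0, 0, 0, 0, 50],
    [-90, -210, 0, 0, 0, 0, 50],
    [-90, -210, 0, 0, 0, 0, 50],
  ],
)

```text
clock: 43.55
tcp_pos: [0.3848, -0.0672, 0.2811]
tool_rot: [0.869, 0.495, 0.004, 0.001]
contact_force: [-0.8, 0.9, 0.3]
grip_width: 0.0499
```

```bash
python3 st.py
python3 - <<'E'
from fit import *
o=[]
for n,(x0,y0,w,h,k) in (('top',(110,140,130,125,3)),('scene',(425,85,130,125,3))):
    c=cam(n,'fin_%s.png'%n); im=cv2.resize(c['pixels'][y0:y0+h,x0:x0+w,::-1],None,fx=k,fy=k,interpolation=cv2.INTER_CUBIC)
    d=lambda P,x,y,yaw,z,col: cv2.polylines(im,[np.int32((proj(c,world(P,x,y,yaw,z))-[x0,y0]+.5)*k)],True,col,1)
    d(cyl(31,0),.4747,.213,0,.151,(0,255,0)); d(cyl(9,0),.4747,.213,0,.179,(0,255,0)); 
    for t in ('plate','collar','bottle','jar','lid','flask','rack'): print(n,t,[(a,np.round(b,3).tolist()) for a,b in marks(n,c,t)])
    o.append(im)
cv2.imwrite('pics/fin.png',np.hstack(o))
E
```

```text
43.55 tcp [384.8 -67.2 281.1] jaw deg -30.64 z [ 0.0082  0.0029 -1.    ] F [-0.8  0.9  0.3] M [-0.04 -0.02  0.02] w 49.9 q [-0.18 -0.13 -0.24  1.45  0.    1.93]
top plate [(0.76, [0.505, 0.271, 0.066])]
top collar [(0.63, [0.509, 0.269, 0.078])]
top bottle [(0.88, [0.536, 0.321, 0.078])]
top jar [(0.7, [0.475, 0.209, 0.076]), (0.43, [0.54, 0.32, 0.08]), (0.15, [0.504, 0.273, 0.066])]
top lid [(0.91, [0.697, 0.218, 0.003]), (0.74, [0.479, 0.214, 0.138]), (0.62, [0.353, 0.07, -0.002])]
top flask [(0.79, [0.682, 0.063, 0.001])]
top rack [(0.86, [0.569, -0.069, 0.004])]
scene plate [(0.64, [0.507, 0.266, 0.068])]
scene collar [(0.58, [0.508, 0.265, 0.072])]
scene bottle [(0.84, [0.539, 0.319, 0.075])]
scene jar [(0.93, [0.475, 0.213, 0.076])]
scene lid [(0.91, [0.353, 0.075, 0.0]), (0.88, [0.347, -0.051, 0.0]), (0.83, [0.696, 0.216, 0.003]), (0.65, [0.478, 0.214, 0.135])]
scene flask [(0.65, [0.681, 0.064, -0.0])]
scene rack [(0.77, [0.568, -0.065, -0.002])]
```

View pics/fin.png

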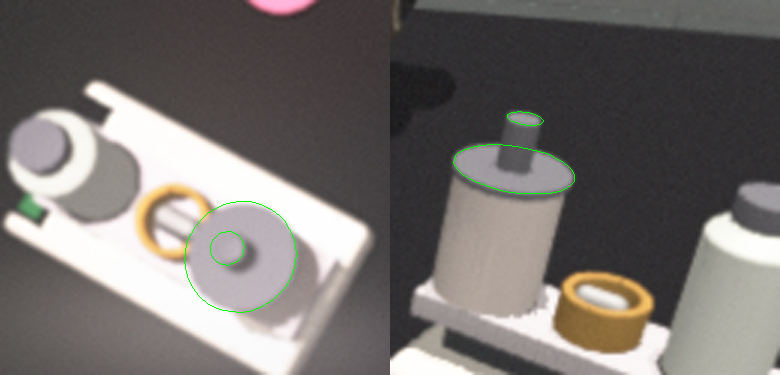

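View pics/fin_scene.png

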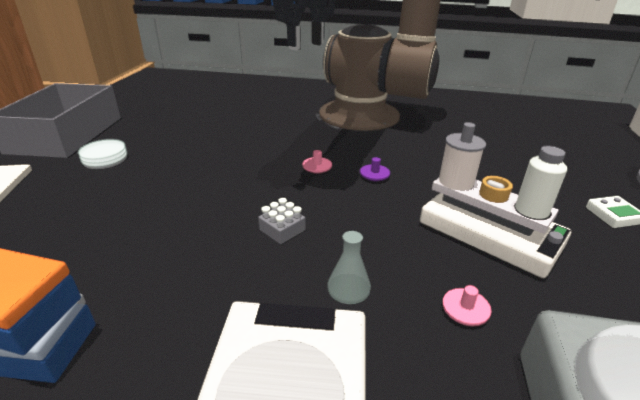

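Both views show the lid level on the rim at (480,140), the jar and bottle upright on their pads, and the collar between them. The flask and rack have not moved. Handing in.

```bash
python3 -c "
from h import *
print(sign_off())"
```

```text
the job is handed in; nothing more can be done
None
```

The shaker is set up and the job was handed in at about 43.7 s of the allowed 138 s; the hand-in reports no verdict. The plate is keyed on the shaft and flat on the bed, with the collar round the shaft on top of it. The bottle is on the dial-end pad, the jar on the other pad and the grey lid on the jar. I left the pink and purple look-alike lids alone.

**Last checks, both cameras:**
- **Plate:** marks came out 1–5 mm from the shaft axis.
- **Collar:** marks came out about 2–4 mm from the shaft axis, and both views show the shaft standing inside it.
- **Bottle:** marks were within about 3 mm of its pad's middle.
- **Jar:** marks were within about 4 mm of its pad's middle.
- **Lid:** outlines drawn at its release pose matched both views. The lid and jar marks differ by 3 mm in the scene view and 6 mm in the top view. The network's own error is about 4 mm, so I take the lid as within its 8 mm limit.
- **Flask and rack:** both were where they started, within about 4 mm, which is the network's noise.
- **Robot:** it was well clear of everything, and the forces I read during the moves stayed below about 6 N.

**Where readings disagreed:** the networks gave some wrong second guesses, such as a second "bottle" at the jar and extra "lids" at the look-alikes. I ruled these out from the pictures. The marks also put the plate 3–6 mm too high, at 65–69 mm instead of 62. I trusted the contact I felt on the bed and the outline match instead.

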